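# Find the light side of a flywheel on the balancing stand and put a trial weight on it

## Robot

A 6-joint arm with a two-finger parallel gripper is mounted at the origin on the work surface. World frame = base frame: x ahead of the robot, y to its left, z up, the work surface at z = 0. Lengths are in m, angles in rad, forces in N, time in s.
With the tool pointing down it reaches from about 0.325 to 0.925 m from the base axis. Payload 3.1 kg.
Tool frame: the origin (TCP) lies midway between the tips of the shut fingers; the grasp point (between the pads) lies 19 mm behind it; z points along the fingers, y is the direction in which the jaws open and shut (so a half turn about z gives the same grasp; the last joint's range is limited). The gripper opens to 85 mm and grips with 20 to 120 N. Pads are 22 mm wide; open, the fingers measure 114 mm over their backs; the gripper's body (76 mm by 85 mm) begins 54 mm behind the grasp point. The pads swing forward as they close: fully open they stand 13 mm farther back than shut.
Start: joints at [1.15, 0.217, 1.613, -0, 1.311, -0.112], TCP at [0.19, 0.595, 0.202] pointing down, gripper open.
Joint ranges: [-2.75, 2.75], [-0.78, 2.1], [0.31, 2.55], [-1.13, 4.27], [0.13, 2.63], [-2.58, 2.58]. Speed limits (rad/s): [2.79, 2.79, 3.14, 3.14, 3.14, 3.14].

## Interface

Orientations are given as a 3x3 rotation matrix whose columns are the frame's x, y, z axes.
In Python, from station import * gives the robot as it stands.
- The arm moves only by the shell command python3 -m handwheel 'ROWS' [FORCE]. ROWS is JSON, a list of rows, each an object of numbers: "tx", "ty", "tz": the shift along the tool's x, y, z in cm; "ax", "ay", "az": the turn, a rotation vector about the tool's x, y, z in rad; "jaw": the finger opening in cm, from 0 to 8.54. In form: [{"tx": .., "ty": .., "tz": .., "ax": .., "ay": .., "az": .., "jaw": ..}, ...]. A call has 1 to 12 rows; each row is the pose to reach, as a shift and turn from the pose commanded when the call began, along the tool's axes at that moment; what a row does not reach only later rows make up. A row lasts 1/8 s, in which the tool goes at most 62.5 mm and 10.7 degrees, less where a joint would pass 70% of its speed; a pose out of reach is approached as far as the arm can. A call with a gripper value outside its range is refused whole. The fingers move at their own pace and stop on an object; FORCE is the grip in N (left out, the last holds). Time passes only in rows, so rows that repeat a pose let the fingers close. It gives the time, the measured TCP pose, the force and the opening at its end, in the units of the state.
- sense(): the state, without advancing time (a new reading comes with each control period).
- capture(name): name is "scene" or "top" or "wrist"; returns a dict with "pixels" (480x640x3 uint8, blue, green, red), "range_z" (480x640 float32, m along the optical axis (not along the pixel's ray), 0 where there is no reading), "intrinsics" (3x3 intrinsics, pixels), "R" (3x3) and "t" (3): a world point X has camera coordinates R X + t. Camera axes: x right, y down, z forward; pixel columns grow to the right and rows downward; lengths in m; the calibration is good to about 2 mm. The wrist camera is an equidistant fisheye: a pixel r from the principal point sees the ray r / f radians off the axis. A picture is of the moment at which its call begins.
- job_done(): hands the job in, once; it reports no verdict.
The state is a dict: "t": time; "joint_pos": joint angles; "joint_velocities": joint speeds; "tau": joint torques, N m; "ee_pos": TCP position; "tool_rot": TCP orientation; "contact_force": force on the tool from outside, world axes, zero at the start; "torque": the same for the moment, N m; "gripper_width": finger opening in m.
Only numpy, scipy, OpenCV 4.12 (cv2) and the standard library are available. Lean on these libraries where they do the work, as an engineer would, in place of code of your own. Each camera call takes 0.05 s, during which the arm holds its last target.

## Task

Take the aluminium flywheel out of its wooden cradle, lay its axle gently on the two pairs of rollers of the blue balancing stand and let go, so that it can turn freely until it stands still with its heavy side down. Then set the orange trial weight astride the very top of the rim, which is now the light side, and leave it there with the flywheel at rest on its rollers. Do not disturb the other things on the bench.

Things in the scene. Friction and masses are not known exactly. Their poses are not given: they have to be found in the camera images.
- stand: blue steel balancing stand, fixed; base 150 x 170 mm, 16 mm high. Origin: centre of its underside; y level, along the axle to be laid on it; z up. At y = +-46 mm sits a pair of free-turning rollers (28 mm diameter, 10 mm wide, axes along y at x = +-15 mm, 74 mm up, tops 88 mm up), each pair on an upright plate (at y = +-58 mm, 8 mm thick, 66 mm wide, top 79 mm up)
- stand_axle (a point): point of the stand 90 mm above its underside, midway between the two roller pairs: here the flywheel's centre lies when its axle rests in both nips, where it centres itself; axes as the stand. The turning is lightly damped: swings of the free flywheel die out in about 3 s and leave the heavy side within about 6 degrees of straight down
- flywheel: loose aluminium disc, 130 mm diameter, 14 mm thick, on a steel axle 16 mm thick and 150 mm long; hubs 40 mm across, 12 mm wide on both faces; graduated, one red line; 0.7 to 0.92 kg. Origin: centre of disc and axle; y along the axle, +z towards the red line. Starts upright in the cradle, red line up. Mass centre about 10 mm off the axle, side unmarked. May be pinched across the top of its rim
- flywheel_light (a point): point on the flywheel's rim, mid-thickness, 65 mm from the axis, exactly opposite the heavy side: it comes to the top when the free flywheel has settled; axes as the flywheel
- cradle: wooden storage cradle, fixed, 130 x 66 mm, 44 mm high; the flywheel's rim stands in its 19 mm slot on two rubber rests, flywheel centre 83 mm above the bench. Origin: centre of its underside; x along the slot, y along the axle, z up
- weight_orange: loose orange saddle-shaped trial weight, 60 mm long (x), 28 mm wide (y), 53 mm high, 45 g, less than the flywheel's unbalance. Two cheeks (4 mm thick, inner gap 20 mm, up to 21 mm) straddle the rim; two feet inside rest on it. On top a finger tab 10 mm thick (y), 44 mm long (x), from 23 to 53 mm up, to be pinched across y. Origin: centre of its underside (lower edges of the cheeks), z up
- weight_orange_seat (a point): point of the orange weight 15 mm above its underside, in its middle: the top of a 130 mm rim comes to this point when the feet rest on it; axes as the weight
- weight_grey: loose dark grey trial weight of the same shape, 85 g, not needed. Origin and axes as the orange one
- tray: white tray, fixed, 190 x 74 mm, wall 12 mm high, 4 mm thick floor and walls; the two trial weights stand upright in it one behind the other along its x, either way round, their length along its x to within a few degrees. Origin: centre of its underside
- level: bystander: loose yellow spirit level, 150 x 22 x 40 mm. Origin: centre of its underside
- screwdriver: bystander: loose screwdriver, 170 mm, lying along its x
- oil: bystander: loose white oil bottle, 40 mm diameter, 110 mm high. Origin: centre of its underside
- caliper: bystander: loose caliper, 210 mm, lying flat. Origin: in its beam, underside
- meter: bystander: loose orange hand-held meter, 180 x 86 x 36 mm. Origin: centre of its underside
Things that resemble listed ones, but are neither listed nor needed, are in the scene too. Of the things that look like the weight_orange, take the one that is farthest to the robot's left at the start.

How it is judged:
On the way:
1. the flywheel lies with its axle in both roller nips, let go, and has come to rest with its heavy side down (light point within about 9 degrees of straight up), the orange weight not yet on it (x of flywheel in the frame of stand_axle between -0.006 and 0.006 m and y of flywheel in the frame of stand_axle between -0.012 and 0.012 m and z of flywheel in the frame of stand_axle between -0.004 and 0.005 m and angle between the y axis of flywheel and the y axis of stand, either way round below 0.06 rad and z of flywheel_light in the frame of stand_axle above 0.045 m and x of flywheel_light in the frame of stand_axle between -0.01 and 0.01 m and contact force between the fingers and flywheel below 0.1 N and angular speed of flywheel below 0.12 rad/s and linear speed of flywheel below 0.02 m/s and distance between weight_orange_seat and flywheel_light above 0.05 m), for 0.5 s.
At the end, for the whole second after the job is handed in: Flywheel at rest, released, axle in both roller nips (6 mm across, 12 mm along, 4 mm in height), heavy side down within 18 degrees; orange weight at rest astride the rim, its seat point within 15 mm of the light point of the rim, square to the disc within 0.2 rad (x of flywheel in the frame of stand_axle between -0.006 and 0.006 m and y of flywheel in the frame of stand_axle between -0.012 and 0.012 m and z of flywheel in the frame of stand_axle between -0.004 and 0.005 m and angle between the y axis of flywheel and the y axis of stand, either way round below 0.06 rad and z of flywheel_light in the frame of stand_axle above 0.045 m and x of flywheel_light in the frame of stand_axle between -0.02 and 0.02 m and contact force between the fingers and flywheel below 0.1 N and angular speed of flywheel below 0.12 rad/s and linear speed of each of flywheel, weight_orange below 0.02 m/s and distance between weight_orange_seat and flywheel_light below 0.015 m and angle between the y axis of weight_orange and the y axis of flywheel, either way round below 0.2 rad and angle between weight_orange's own z axis and vertical below 0.4 rad and y of weight_orange_seat in the frame of flywheel between -0.006 and 0.006 m); the robot touches nothing.
It fails at once if something not needed for the job (grey weight, spirit level, screwdriver, oil bottle, caliper or meter) is moved more than 20 mm (distance of any of weight_grey, level, screwdriver, oil, caliper, meter from where it was at the start of the episode above 0.02 m).
It fails at once if the flywheel is dropped or banged on the stand (over 60 N) (contact force between flywheel and stand above 60 N).
It also fails if it takes over 72 s, if anything falls off the work surface, if the arm or the gripper's body presses on something with over 40 N, if the wrist force passes 120 N, or if a joint passes its speed limit or range.

## Working session

There is one attempt and no reset: what is moved stays moved. The work goes in short steps, Python scripts to look and compute and a shell command to move; the robot and the scene stay as the last step left them, time stands still between calls to the robot, and variables do not carry over. Pictures are saved under pics/ and viewed, and the job is handed in when it is done.

```bash
ls; mkdir -p pics
cat > h.py <<'E'
from station import *
import numpy as np, cv2
def P(c,u,v,z=None):
    K=np.array(c["intrinsics"]);R=np.array(c["R"]);t=np.array(c["t"])
    d=np.array([(u-K[0,2])/K[0,0],(v-K[1,2])/K[1,1],1.])
    if z is None:
        r=c["range_z"][int(v),int(u)]; return R.T@(d*r-t)
    o=-R.T@t; w=R.T@d; return o+w*(z-o[2])/w[2]
def cloud(c):
    K=np.array(c["intrinsics"]);R=np.array(c["R"]);t=np.array(c["t"])
    v,u=np.mgrid[0:480,0:640]; r=c["range_z"]
    X=np.stack([(u-K[0,2])/K[0,0]*r,(v-K[1,2])/K[1,1]*r,r],-1)
    return (X-t)@R
def crop(c,name,x0,y0,x1,y1,s):
    cv2.imwrite(name,cv2.resize(c["pixels"][y0:y1,x0:x1],None,fx=s,fy=s,interpolation=cv2.INTER_CUBIC))
E
python3 - <<'E'
from h import *
import pickle
for n in ["scene","top","wrist"]:
    c=capture(n); cv2.imwrite(f"pics/{n}0.png",c["pixels"]); pickle.dump(c,open(n+"0.pkl","wb"))
    print(n,c["intrinsics"],c["R"],c["t"])
s=sense();print(s)
E
```

```text
pics
scene [[514.44901748   0.         321.92125337]
 [  0.         514.44901748 233.20097107]
 [  0.           0.           1.        ]] [[ 0.78912905  0.61414674 -0.00995606]
 [ 0.47997001 -0.62667528 -0.61392743]
 [-0.38328074  0.47968936 -0.78929969]] [-0.42244993 -0.27510325  1.40142713]
top [[611.62813218   0.         326.20521413]
 [  0.         611.62813218 237.43046531]
 [  0.           0.           1.        ]] [[ 0.02148011 -0.99974486 -0.00698755]
 [-0.99559736 -0.02075212 -0.09140707]
 [ 0.09123874  0.00892022 -0.9957891 ]] [-0.06743558  0.59881434  1.22998715]
wrist [[371.64829954   0.         316.57109553]
 [  0.         371.64829954 242.28594512]
 [  0.           0.           1.        ]] [[ 0.30452807  0.95250236 -0.00138062]
 [ 0.9002033  -0.28733304  0.32722125]
 [ 0.31128232 -0.1008909  -0.94494674]] [-0.62482568 -0.04207774  0.38100623]
{'t': 0.15, 'joint_pos': array([ 1.14981372e+00,  2.17628527e-01,  1.61460488e+00, -2.13817093e-05,
        1.31132023e+00, -1.12230168e-01]), 'joint_velocities': array([-0.00272779, -0.00108509, -0.00579433, -0.00091525, -0.00019732,
       -0.00071638]), 'tau': array([ 7.97334651e-04, -3.97442079e+01, -3.04417098e+01, -3.88700835e-05,
        5.76743871e-03, -8.22984816e-06]), 'ee_pos': array([0.18963182, 0.59479581, 0.2007182 ]), 'tool_rot': array([[-9.52715003e-01,  3.03864295e-01, -7.82505803e-04],
       [ 3.03865238e-01,  9.52713327e-01, -1.79820397e-03],
       [ 1.99093726e-04, -1.95095221e-03, -9.99998077e-01]]), 'contact_force': array([-0.01106735, -1.04079705, -0.29333263]), 'torque': array([-0.00328776, -0.00791539,  0.00357279]), 'gripper_width': 0.08530001726640508}
```

View pics/scene0.png

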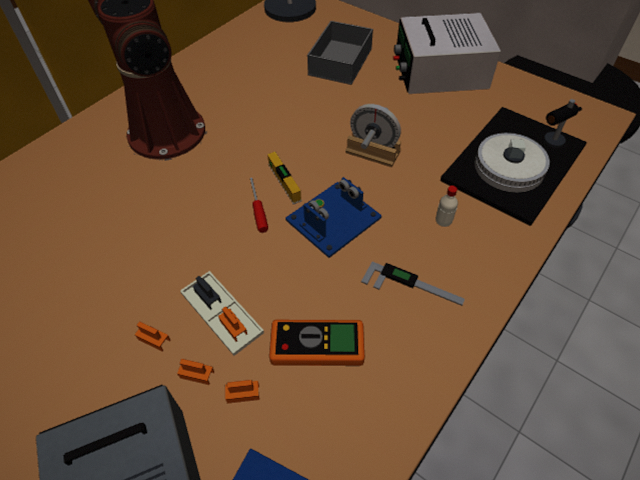

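View pics/top0.png

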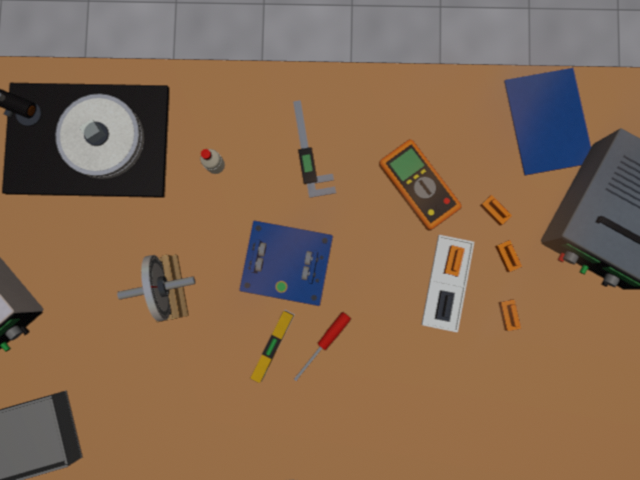

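The scene shows the stand at top-view (287,262), the flywheel in the cradle at (160,287), and the tray at (448,283) with an orange weight at (455,260). That weight is the leftmost orange saddle, since the decoys sit at u≥495.

Run:
```python
from h import *
import pickle
c=pickle.load(open("top0.pkl","rb")); s=pickle.load(open("scene0.pkl","rb"))
crop(c,"pics/t_fly.png",100,230,220,340,6)
crop(c,"pics/t_stand.png",230,210,345,315,6)
crop(c,"pics/t_tray.png",410,225,490,340,5)
crop(s,"pics/s_fly.png",330,90,420,175,7)
```

```text
(no output)
```

View pics/t_fly.png

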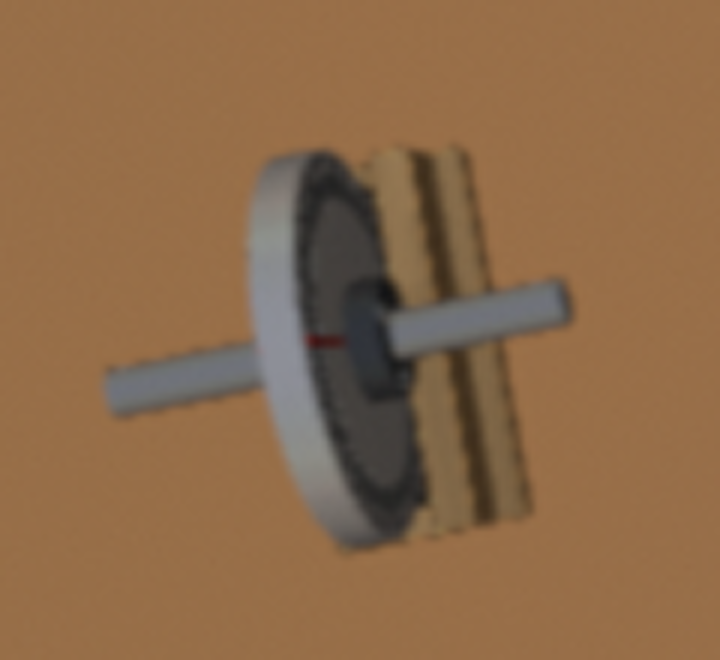

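View pics/t_stand.png

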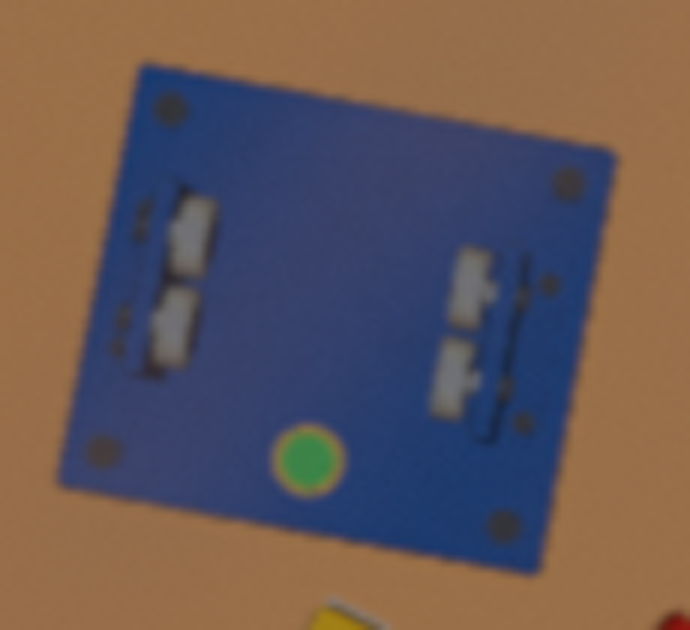

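View pics/t_tray.png

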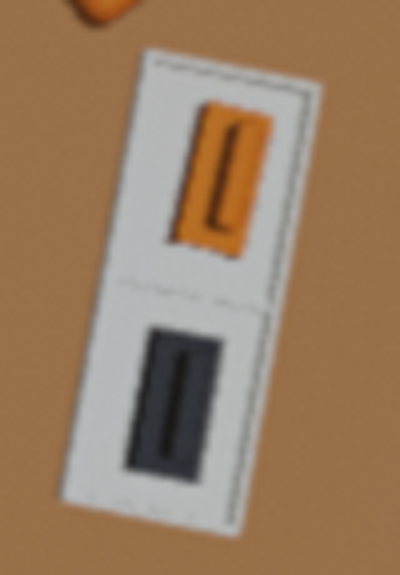

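View pics/s_fly.png

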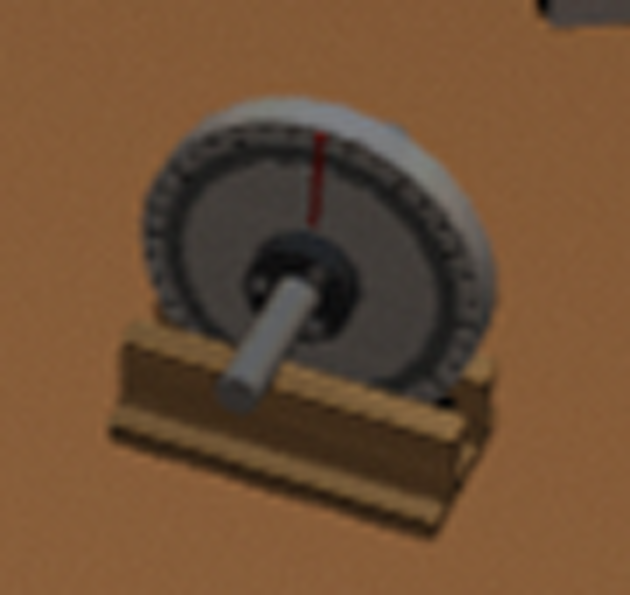

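Run:
```python
from h import *
import pickle
np.set_printoptions(precision=4,suppress=True)
c=pickle.load(open("top0.pkl","rb"))
X=cloud(c)
f=lambda x,y,s,ox,oy:(x/s+ox,y/s+oy)
a=P(c,*f(107,391,6,100,230),z=.083);b=P(c,*f(571,301,6,100,230),z=.083)
print("axle",a,b,np.linalg.norm(a-b),(a+b)/2,np.degrees(np.arctan2(*(a-b)[:2])))
# axle depth pts, right half
u0,v0,u1,v1=166,276,196,290
Q=X[v0:v1,u0:u1].reshape(-1,3);Q=Q[(Q[:,2]>.075)&(Q[:,2]<.1)];print(len(Q),Q[:,2].max(),np.polyfit(Q[:,1],Q[:,0],1))
# rim top
Q=X[250:325,130:175].reshape(-1,3); T=Q[Q[:,2]>.135]; print("rim",len(T),T[:,2].max(),T.mean(0), T.min(0),T.max(0))
k=T[:,2]>T[:,2].max()-.004; print(T[k].mean(0))
st=[P(c,*f(x,y,6,230,210),z=.016) for x,y in [(142,63),(618,153),(540,576),(58,486)]]
st=np.array(st);print(st,st.mean(0),[np.linalg.norm(st[i]-st[(i+1)%4]) for i in range(4)])
e=st[0]-st[1]+st[3]-st[2];print("stand y dir deg (atan2(x,y))",np.degrees(np.arctan2(e[0],e[1])))
Q=X[235:300,245:330].reshape(-1,3); T=Q[(Q[:,2]>.08)];print("rollers",len(T),T[:,2].max())
for sgn in (0,1):
    m=(T[:,1]>st[:,1].mean())==sgn; print(T[m].mean(0),m.sum())
# rollers by pixels at z~.087
for x,y in [(193,236),(176,327),(472,288),(455,378)]: print(P(c,*f(x,y,6,230,210),z=.087), X[int(210+y/6),int(230+x/6)])
Q=X[245:280,440:470].reshape(-1,3); T=Q[Q[:,2]>.035];print("tab",len(T),T[:,2].max(),T.mean(0));
m,_=T[:,:2].mean(0),0
w,V=np.linalg.eigh(np.cov(T[:,:2].T));print(V[:,1],np.degrees(np.arctan2(V[1,1],V[0,1])),T.min(0),T.max(0))
Q=X[245:280,440:470].reshape(-1,3); T=Q[Q[:,2]>.015];print("wt",len(T),T.mean(0))
r=cv2.minAreaRect(T[:,:2].astype(np.float32)*1000);print(r)
```

```text
axle [0.4734 0.3489 0.083 ] [0.5058 0.199  0.083 ] 0.1533812140303964 [0.4896 0.2739 0.083 ] -12.200395992459738
245 0.09515727448880386 [-0.212   0.5484]
rim 378 1.2790724402305027 [0.489  0.2585 0.1912] [ 0.4497 -0.066   0.1352] [0.5275 0.2878 1.2791]
[ 0.4854 -0.066   1.2791]
[[ 0.6334  0.097   0.016 ]
 [ 0.6054 -0.0687  0.016 ]
 [ 0.4595 -0.0449  0.016 ]
 [ 0.4867  0.1211  0.016 ]] [0.5463 0.0261 0.016 ] [np.float64(0.16801230960901758), np.float64(0.14781477688701578), np.float64(0.16829632797524077), np.float64(0.14866337413599126)]
stand y dir deg (atan2(x,y)) 9.417482831369275
rollers 363 1.2790724402305027
[ 0.5347 -0.0257  0.1968] 192
[0.5551 0.0751 0.0847] 171
[0.5687 0.0694 0.087 ] [0.5691 0.0694 0.0904]
[0.5389 0.074  0.087 ] [0.5399 0.0748 0.086 ]
[ 0.5536 -0.0219  0.087 ] [ 0.5537 -0.0205  0.0843]
[ 0.5243 -0.0171  0.087 ] [ 0.5242 -0.0155  0.0864]
tab 157 1.2790724402305027 [ 0.5568 -0.3124  0.0778]
[-0.33   0.944] 109.26842986873993 [ 0.4854 -0.3316  0.0351] [ 0.5815 -0.066   1.2791]
wt 444 [ 0.557  -0.3145  0.0454]
((540.291748046875, -204.80596923828125), (64.96794891357422, 291.4425354003906), 9.003242492675781)
```

Run:
```python
from h import *
import pickle
np.set_printoptions(precision=4,suppress=True)
c=pickle.load(open("top0.pkl","rb")); s=pickle.load(open("scene0.pkl","rb"))
def sel(cam,lo,hi):
    X=cloud(cam)[cam["range_z"]>.1]; return X[np.all((X>lo)&(X<hi),1)]
for n,cam in(("top",c),("scene",s)):
    T=sel(cam,[.40,.18,.142],[.6,.36,.16]);print(n,"rim",len(T),T.mean(0),T.min(0),T.max(0))
    p=np.polyfit(T[:,0],T[:,1],1);print(p,np.degrees(np.arctan(p[0])))
    T=sel(cam,[.5,-.36,.045],[.62,-.25,.07]);print("tab",len(T),T.mean(0),T.min(0),T.max(0)); r=cv2.minAreaRect(T[:,:2].astype(np.float32)*1000);print(r)
    T=sel(cam,[.5,-.36,.018],[.62,-.25,.07]);r=cv2.minAreaRect(T[:,:2].astype(np.float32)*1000);print("wt",r)
    T=sel(cam,[.42,-.36,.018],[.505,-.25,.07]);r=cv2.minAreaRect(T[:,:2].astype(np.float32)*1000);print("grey",r)
    T=sel(cam,[.46,-.06,.08],[.64,.12,.10]);print("roll",T.mean(0))
# weight pixels in top crop: orange body corners
for x,y in [(205,100),(272,118),(240,258),(170,240)]: print(P(c,410+x/5,225+y/5,z=.025))
for x,y in [(240,122),(222,232)]: print("tab",P(c,410+x/5,225+y/5,z=.057))
```

```text
top rim 228 [0.4895 0.2736 0.1457] [0.459  0.2603 0.1421] [0.5198 0.2853 0.1523]
[0.2071 0.1722] 11.698465320607372
tab 132 [ 0.5583 -0.3176  0.0568] [ 0.5375 -0.3273  0.0456] [ 0.5799 -0.3087  0.0642]
((558.1463623046875, -318.1524353027344), (10.933722496032715, 43.6398811340332), 77.20059204101562)
wt ((558.7783203125, -318.8144226074219), (56.772579193115234, 90.80795288085938), 41.41138458251953)
grey ((461.4089660644531, -296.4732360839844), (46.536468505859375, 74.00907135009766), 58.57886505126953)
roll [0.5474 0.0264 0.0848]
scene rim 97 [0.4897 0.2729 0.1452] [0.4604 0.2599 0.1421] [0.5161 0.2844 0.1509]
[0.1763 0.1865] 10.001055316278386
tab 134 [ 0.5601 -0.3201  0.0552] [ 0.5346 -0.3283  0.0452] [ 0.5813 -0.3107  0.0597]
((557.8611450195312, -318.7348937988281), (10.522021293640137, 47.003482818603516), 76.98683166503906)
wt ((557.7686767578125, -318.6690673828125), (28.660831451416016, 60.54095458984375), 77.904052734375)
grey ((465.415771484375, -299.78765869140625), (28.814645767211914, 61.4179801940918), 79.9499282836914)
roll [0.549  0.0253 0.0842]
[ 0.59   -0.3113  0.025 ]
[ 0.5832 -0.3388  0.025 ]
[ 0.5255 -0.3258  0.025 ]
[ 0.5323 -0.2972  0.025 ]
tab [ 0.5788 -0.3191  0.057 ]
tab [ 0.5347 -0.312   0.057 ]
```

```bash
cat >> h.py <<'E'
from scipy.spatial.transform import Rotation as Ro
np.set_printoptions(precision=4,suppress=True)
def go(p,deg):
    "target TCP world p, tool down, tool y heading = (sin deg, cos deg)"
    s=sense();R=s["tool_rot"];a=np.radians(deg)
    y=np.array([np.sin(a),np.cos(a),0]);z=np.array([0,0,-1.]);x=np.cross(y,z)
    if x@R[:,0]<0: y=-y;x=-x
    T=np.stack([x,y,z],1)
    print("t",s["t"],"pos",s["ee_pos"],"w",s["gripper_width"],"F",s["contact_force"])
    print("shift cm",100*R.T@(np.array(p)-s["ee_pos"]),"rot",Ro.from_matrix(R.T@T).as_rotvec())
E
python3 - <<'E'
from h import *
go([.4895,.2737,.20],-11.8)
E
```

```text
t 0.15 pos [0.1896 0.5948 0.2007] w 0.08530001726640508 F [-0.0111 -1.0408 -0.2933]
shift cm [-38.3259 -21.4792   0.1061] rot [-0.0019 -0.0007 -0.5147]
```

```bash
python3 -m handwheel '[{"tx":-19,"ty":-10.7,"tz":0,"az":-0.25},{"tx":-38.33,"ty":-21.48,"tz":0.1,"ax":-0.002,"az":-0.515},{"tx":-38.33,"ty":-21.48,"tz":0.1,"ax":-0.002,"az":-0.515},{"tx":-38.33,"ty":-21.48,"tz":0.1,"ax":-0.002,"az":-0.515},{"tx":-38.33,"ty":-21.48,"tz":0.1,"ax":-0.002,"az":-0.515},{"tx":-38.33,"ty":-21.48,"tz":0.1,"ax":-0.002,"az":-0.515},{"tx":-38.33,"ty":-21.48,"tz":0.1,"ax":-0.002,"az":-0.515},{"tx":-38.33,"ty":-21.48,"tz":0.1,"ax":-0.002,"az":-0.515},{"tx":-38.33,"ty":-21.48,"tz":0.1,"ax":-0.002,"az":-0.515},{"tx":-38.33,"ty":-21.48,"tz":0.1,"ax":-0.002,"az":-0.515}]'
python3 - <<'E'
from h import *
c=capture("wrist");cv2.imwrite("pics/w1.png",c["pixels"])
go([.4895,.2737,.122],-11.8)
E
```

```text
t 0.2 pos [0.1897 0.595  0.201 ] w 0.08529851534693497 F [-0.5109  0.2664 -0.2936]
shift cm [-38.3276 -21.4822   7.9196] rot [-0.0014 -0.0006 -0.5148]invalid input at $[0]: expected keys tx, ty, tz, ax, ay, az, jaw
```

View pics/w1.png

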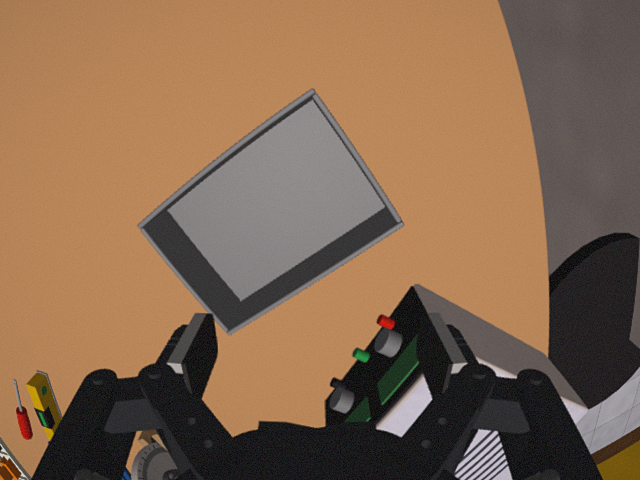

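The wrist view still shows the start pose, because the call was refused: every row needs all the keys.

```bash
python3 -m handwheel '[{"tx":-19,"ty":-10.7,"tz":0,"ax":0,"ay":0,"az":-0.25,"jaw":8.5},{"tx":-38.33,"ty":-21.48,"tz":0.1,"ax":-0.002,"ay":0,"az":-0.515,"jaw":8.5},{"tx":-38.33,"ty":-21.48,"tz":0.1,"ax":-0.002,"ay":0,"az":-0.515,"jaw":8.5},{"tx":-38.33,"ty":-21.48,"tz":0.1,"ax":-0.002,"ay":0,"az":-0.515,"jaw":8.5},{"tx":-38.33,"ty":-21.48,"tz":0.1,"ax":-0.002,"ay":0,"az":-0.515,"jaw":8.5},{"tx":-38.33,"ty":-21.48,"tz":0.1,"ax":-0.002,"ay":0,"az":-0.515,"jaw":8.5},{"tx":-38.33,"ty":-21.48,"tz":0.1,"ax":-0.002,"ay":0,"az":-0.515,"jaw":8.5},{"tx":-38.33,"ty":-21.48,"tz":0.1,"ax":-0.002,"ay":0,"az":-0.515,"jaw":8.5},{"tx":-38.33,"ty":-21.48,"tz":0.1,"ax":-0.002,"ay":0,"az":-0.515,"jaw":8.5},{"tx":-38.33,"ty":-21.48,"tz":0.1,"ax":-0.002,"ay":0,"az":-0.515,"jaw":8.5}]'
python3 - <<'E'
from h import *
c=capture("wrist");cv2.imwrite("pics/w2.png",c["pixels"])
go([.4895,.2737,.122],-11.8)
E
```

```text
t: 1.45
ee_pos: [0.4887, 0.2754, 0.2006]
tool_rot: [[-0.978, -0.206, -0.001], [-0.206, 0.978, 0.002], [0.0, 0.002, -1.0]]
contact_force: [-0.1, 0.7, 0.2]
gripper_width: 0.0852
t 1.5 pos [0.4887 0.2756 0.2006] w 0.08519670199940359 F [ 0.1971  0.1413 -0.5014]
shift cm [-0.0427 -0.2158  7.862 ] rot [ 0.0023 -0.0001  0.0023]
```

View pics/w2.png

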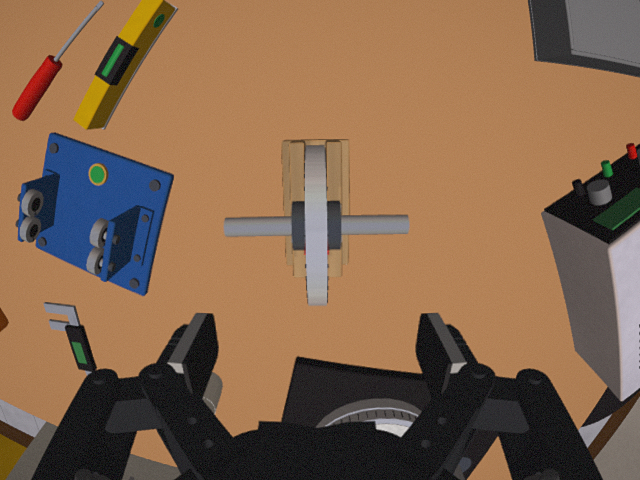

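The disc is vertical in the picture at u≈316, centred between the pads, so I descend and grip.

```bash
python3 -m handwheel '[{"tx":-0.04,"ty":-0.2,"tz":4,"ax":0.002,"ay":0,"az":0.002,"jaw":8.5},{"tx":-0.04,"ty":-0.2,"tz":7.85,"ax":0.002,"ay":0,"az":0.002,"jaw":5},{"tx":-0.04,"ty":-0.2,"tz":7.85,"ax":0.002,"ay":0,"az":0.002,"jaw":3},{"tx":-0.04,"ty":-0.2,"tz":7.85,"ax":0.002,"ay":0,"az":0.002,"jaw":2.2},{"tx":-0.04,"ty":-0.2,"tz":7.85,"ax":0.002,"ay":0,"az":0.002,"jaw":1.8},{"tx":-0.04,"ty":-0.2,"tz":7.85,"ax":0.002,"ay":0,"az":0.002,"jaw":1},{"tx":-0.04,"ty":-0.2,"tz":7.85,"ax":0.002,"ay":0,"az":0.002,"jaw":0.5},{"tx":-0.04,"ty":-0.2,"tz":7.85,"ax":0.002,"ay":0,"az":0.002,"jaw":0.5},{"tx":-0.04,"ty":-0.2,"tz":7.85,"ax":0.002,"ay":0,"az":0.002,"jaw":0.5},{"tx":-0.04,"ty":-0.2,"tz":7.85,"ax":0.002,"ay":0,"az":0.002,"jaw":0.5}]' 110
python3 - <<'E'
from h import *
go([.4895,.2737,.26],-11.8)
E
```

```text
t: 2.75
ee_pos: [0.4906, 0.2725, 0.1222]
tool_rot: [[-0.979, -0.203, 0.0], [-0.203, 0.979, -0.0], [-0.0, -0.0, -1.0]]
contact_force: [0.0, 0.4, 0.3]
gripper_width: 0.0052
t 2.75 pos [0.4906 0.2725 0.1222] w 0.005157415189007012 F [0.0424 0.4143 0.3498]
shift cm [  0.0802   0.1345 -13.7773] rot [-0.0001  0.0004 -0.0018]
```

Run:
```python
from h import *
c=capture("wrist");cv2.imwrite("pics/w3.png",c["pixels"])
c=capture("scene");crop(c,"pics/s3.png",300,40,460,180,5)
```

```text
(no output)
```

View pics/w3.png

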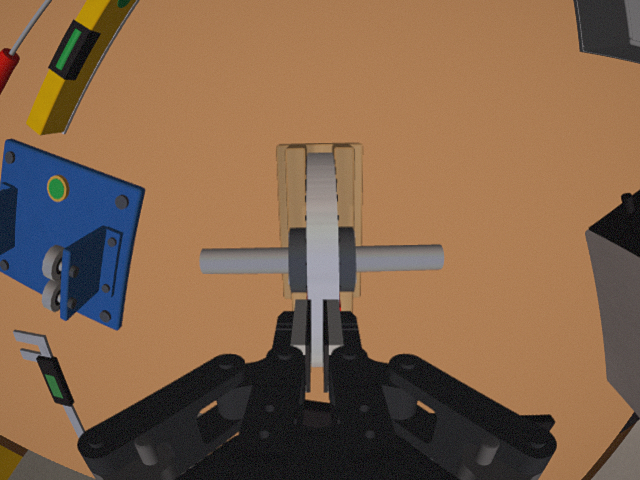

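View pics/s3.png

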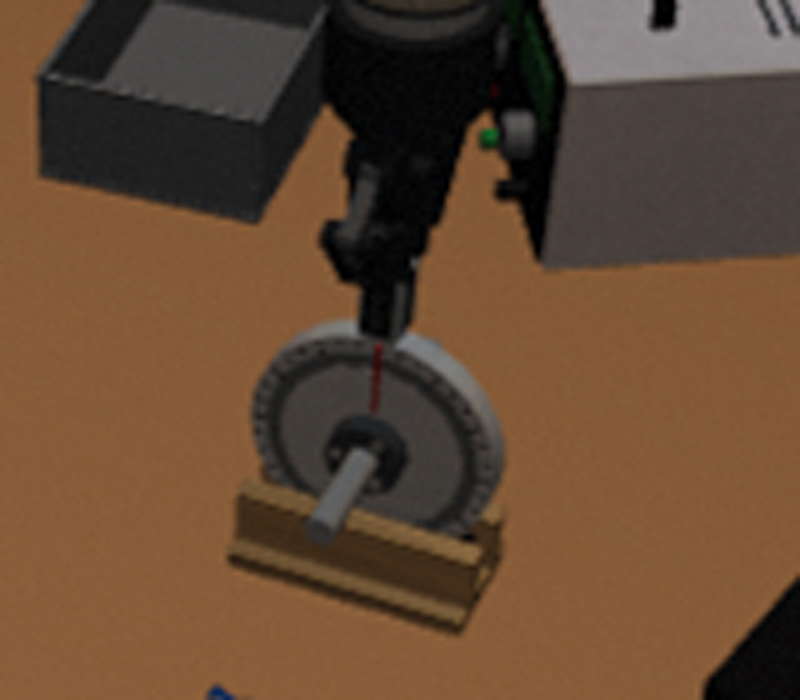

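Run:
```python
from h import *
c=capture("scene");X=cloud(c);
crop(c,"pics/s4.png",350,80,410,140,10)
for v in range(84,125,4): print(v,[ (u,X[v,u].round(3).tolist()) for u in (372,376,380)])
print(c["R"]@[.49,.273,.122]+c["t"])
K=c["intrinsics"]
for p in ([.49,.273,.122],[.49,.273,.148]):
    q=K@(c["R"]@p+c["t"]);print(q/q[2])
print(sense()["gripper_width"],sense()["t"])
w=capture("wrist"); crop(w,"pics/w4.png",250,270,390,400,5)
r=w["range_z"]; print(r[300:380:10,295:350:5])
```

```text
84 [(372, [0.505, 0.22, 0.25]), (376, [0.499, 0.246, 0.232]), (380, [0.502, 0.258, 0.226])]
88 [(372, [0.509, 0.214, 0.244]), (376, [0.51, 0.23, 0.235]), (380, [0.505, 0.256, 0.218])]
92 [(372, [0.51, 0.215, 0.234]), (376, [0.51, 0.231, 0.225]), (380, [0.504, 0.258, 0.205])]
96 [(372, [0.496, 0.239, 0.202]), (376, [0.508, 0.236, 0.21]), (380, [0.505, 0.259, 0.194])]
100 [(372, [0.488, 0.253, 0.179]), (376, [0.499, 0.253, 0.184]), (380, [0.501, 0.267, 0.176])]
104 [(372, [0.489, 0.254, 0.167]), (376, [0.5, 0.253, 0.173]), (380, [0.5, 0.27, 0.163])]
108 [(372, [0.482, 0.265, 0.146]), (376, [0.493, 0.266, 0.15]), (380, [0.499, 0.274, 0.148])]
112 [(372, [0.482, 0.267, 0.132]), (376, [0.492, 0.268, 0.136]), (380, [0.503, 0.27, 0.14])]
116 [(372, [0.484, 0.265, 0.122]), (376, [0.496, 0.265, 0.128]), (380, [0.503, 0.27, 0.128])]
120 [(372, [0.484, 0.267, 0.109]), (376, [0.494, 0.27, 0.112]), (380, [0.504, 0.271, 0.116])]
124 [(372, [0.489, 0.261, 0.102]), (376, [0.496, 0.267, 0.102]), (380, [0.508, 0.267, 0.108])]
[ 0.1307 -0.2859  1.2483]
[375.7741 115.3743   1.    ]
[376.5658 106.7165   1.    ]
0.005191466689004913 2.9
[[0.1535 0.1549 0.1551 0.1554 0.1645 0.1648 0.1547 0.1538 0.1557 0.2804
  0.2792]
 [0.1472 0.147  0.147  0.1521 0.1659 0.1657 0.1477 0.1467 0.1469 0.1674
  0.2845]
 [0.1389 0.1398 0.139  0.1392 0.1671 0.168  0.1384 0.139  0.139  0.1394
  0.1463]
 [0.1327 0.1337 0.1322 0.1336 0.1704 0.1705 0.1323 0.1322 0.1322 0.1323
  0.1408]
 [0.1267 0.1262 0.1255 0.1288 0.1745 0.1735 0.1263 0.1257 0.126  0.1272
  0.1324]
 [0.1191 0.1191 0.1237 0.1289 0.1784 0.1775 0.1245 0.125  0.1179 0.1187
  0.1159]
 [0.1144 0.1138 0.126  0.1289 0.1855 0.1878 0.1265 0.1221 0.1139 0.1136
  0.114 ]
 [0.1093 0.1096 0.1274 0.1279 0.3551 0.3538 0.1274 0.1174 0.1099 0.1094
  0.1086]]
```

View pics/w4.png

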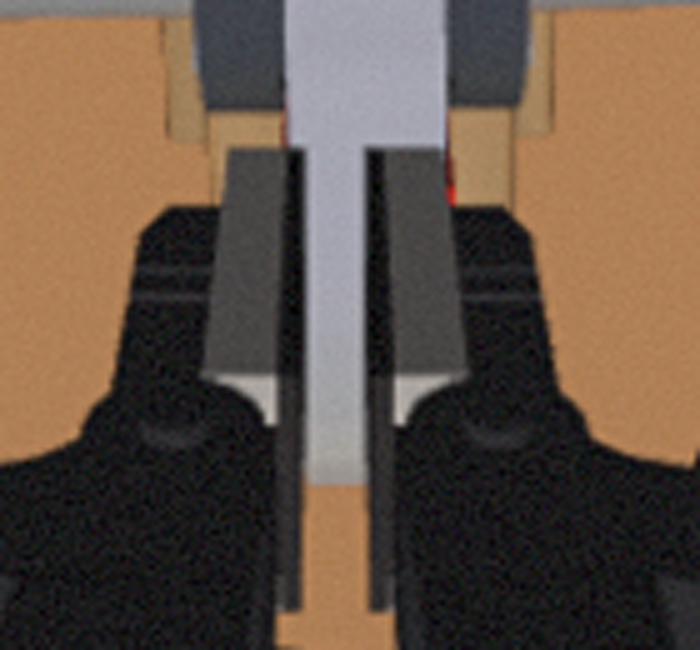

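View pics/s4.png

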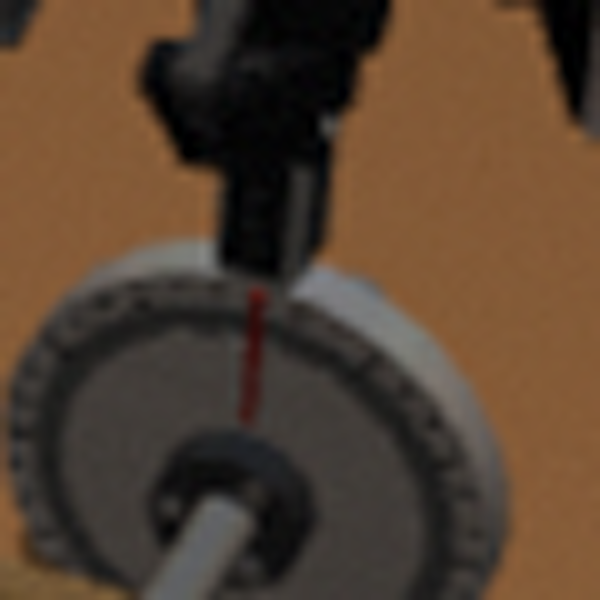

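```bash
cat >> h.py <<'E'
def PW(c,u,v):
    K=c["intrinsics"]; d=np.array([u-K[0,2],v-K[1,2]]);r=np.hypot(*d);th=r/K[0,0]
    ray=np.array([*(d/r*np.tan(th)),1.]); q=ray*c["range_z"][int(v),int(u)]
    return c["R"].T@(q-c["t"])
E
python3 - <<'E'
from h import *
w=capture("wrist");s=sense();print(s["ee_pos"],s["contact_force"],s["joint_pos"])
for n,u,v in(("rimtop between pads",318,340),("rim",318,330),("rim",318,300),("hub",300,270),("rim far",320,160),("pad corner L top",299,305),("pad bottomL",299,340),("padR",334,305),("padR",334,340),("cradle",286,160),("table",200,200)): print(n,PW(w,u,v))
E
```

```text
[0.4906 0.2726 0.1222] [-0.8414  0.5406  0.4557] [ 0.3822  0.1644  1.8328 -0.0002  1.1441 -1.3927]
rimtop between pads [0.5074 0.2775 0.1453]
rim [0.5005 0.276  0.1473]
rim [0.4847 0.2728 0.1474]
hub [0.4909 0.264  0.1037]
rim far [0.4293 0.2625 0.1002]
pad corner L top [0.4817 0.2641 0.1608]
pad bottomL [0.481  0.2651 0.187 ]
padR [0.4784 0.278  0.1614]
padR [0.479  0.2771 0.1863]
cradle [0.44   0.2419 0.0437]
table [ 0.4913  0.1739 -0.0001]
```

The pads have closed just above the rim. The wrist view puts the rim top at z=0.147 and the pad tips at about 0.16, although the reported TCP is 0.122. So the real tips sit roughly 35 mm higher than reported. I trust the cameras, and will open, go lower and look again.

```bash
python3 -m handwheel '[{"tx":0.1,"ty":0.1,"tz":-0.5,"ax":0,"ay":0,"az":0,"jaw":5},{"tx":0.1,"ty":0.1,"tz":-0.5,"ax":0,"ay":0,"az":0,"jaw":5},{"tx":0.1,"ty":0.1,"tz":-0.5,"ax":0,"ay":0,"az":0,"jaw":5},{"tx":0.1,"ty":0.1,"tz":-0.5,"ax":0,"ay":0,"az":0,"jaw":5},{"tx":0.1,"ty":0.1,"tz":1.5,"ax":0,"ay":0,"az":0,"jaw":5},{"tx":0.1,"ty":0.1,"tz":3.2,"ax":0,"ay":0,"az":0,"jaw":5},{"tx":0.1,"ty":0.1,"tz":3.2,"ax":0,"ay":0,"az":0,"jaw":5}]' 110
python3 - <<'E'
from h import *
w=capture("wrist"); crop(w,"pics/w5.png",220,220,420,400,4)
c=capture("scene"); crop(c,"pics/s5.png",340,70,420,150,8)
for u,v in((286,310),(286,330),(350,310),(350,330)):print(PW(w,u,v))
E
```

```text
t: 3.88
ee_pos: [0.4876, 0.2726, 0.088]
tool_rot: [[-0.979, -0.203, -0.004], [-0.203, 0.979, -0.002], [0.004, -0.001, -1.0]]
contact_force: [-0.1, 0.2, -1.2]
gripper_width: 0.0498
[0.4958 0.2599 0.1027]
[0.5725 0.2652 0.0011]
[0.4898 0.2904 0.1023]
[0.5359 0.3067 0.0443]
```

View pics/w5.png

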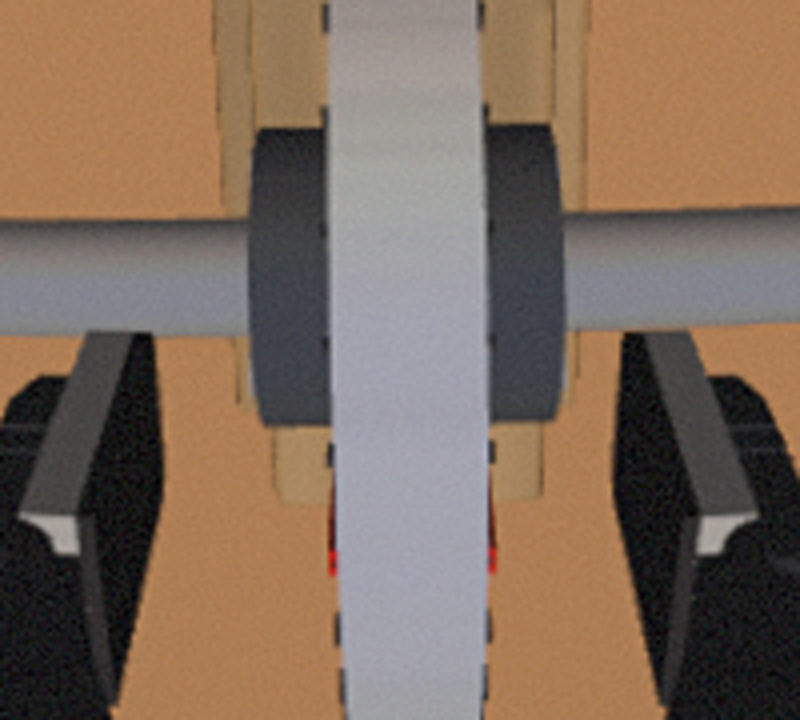

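View pics/s5.png

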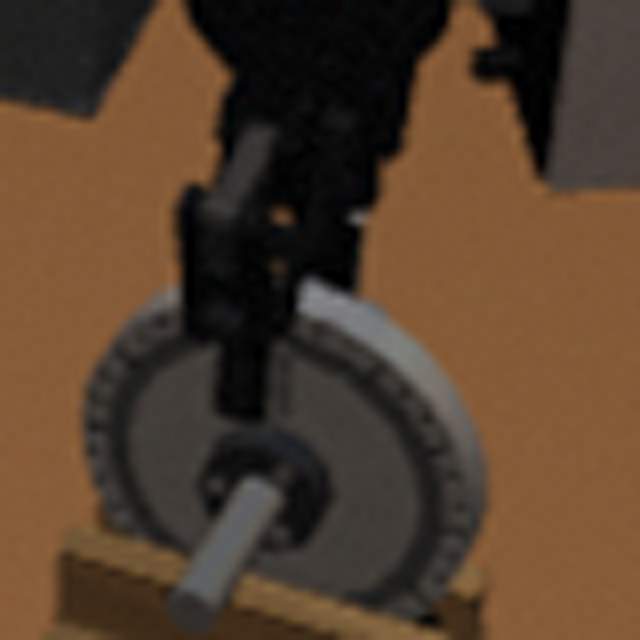

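Run:
```python
from h import *
w=capture("wrist")
for u,v in((244,307),(240,325),(231,344),(388,307),(393,325),(402,344),(258,320),(376,320)):print(PW(w,u,v))
c=capture("scene");X=cloud(c)
for v in range(108,124,2): print(v,X[v,370],X[v,372])
go([.49,.273,.12],-11.8)
```

```text
[0.4849 0.2429 0.1311]
[0.4848 0.2438 0.1449]
[0.4852 0.2429 0.1574]
[0.4726 0.3002 0.1318]
[0.473  0.2999 0.1452]
[0.4735 0.3012 0.1569]
[0.4934 0.2491 0.1252]
[0.4817 0.2982 0.1279]
108 [0.5085 0.214  0.1904] [0.5138 0.2138 0.1931]
110 [0.5047 0.2208 0.1786] [0.5136 0.2148 0.1868]
112 [0.5061 0.2191 0.1747] [0.5111 0.2197 0.1768]
114 [0.4954 0.2373 0.1519] [0.51   0.2223 0.1688]
116 [0.4966 0.236  0.1474] [0.501  0.2378 0.1485]
118 [0.4988 0.2331 0.1445] [0.5018 0.2372 0.1433]
120 [0.4972 0.2365 0.1355] [0.5019 0.2377 0.1371]
122 [0.4964 0.2384 0.1278] [0.5037 0.2355 0.1334]
t 4.075 pos [0.4901 0.2737 0.091 ] w 0.05002000043801827 F [0.1033 0.8919 0.0715]
shift cm [ 0.0196 -0.0616 -2.8987] rot [ 0.0002  0.0018 -0.0017]
```

The tips are now at about z=0.127, beside the disc and clear of the hub (top 0.103), so I close.

```bash
python3 -m handwheel '[{"tx":0,"ty":0,"tz":0,"ax":0,"ay":0,"az":0,"jaw":3},{"tx":0,"ty":0,"tz":0,"ax":0,"ay":0,"az":0,"jaw":2.2},{"tx":0,"ty":0,"tz":0,"ax":0,"ay":0,"az":0,"jaw":1.6},{"tx":0,"ty":0,"tz":0,"ax":0,"ay":0,"az":0,"jaw":0.8},{"tx":0,"ty":0,"tz":0,"ax":0,"ay":0,"az":0,"jaw":0.5},{"tx":0,"ty":0,"tz":0,"ax":0,"ay":0,"az":0,"jaw":0.5},{"tx":0,"ty":0,"tz":0,"ax":0,"ay":0,"az":0,"jaw":0.5}]' 110
python3 - <<'E'
from h import *
go([.49,.273,.19],-11.8)
E
```

```text
t: 4.95
ee_pos: [0.4897, 0.2738, 0.0908]
tool_rot: [[-0.979, -0.203, 0.001], [-0.203, 0.979, 0.001], [-0.001, 0.001, -1.0]]
contact_force: [-1.7, 0.8, 5.9]
gripper_width: 0.0119
t 4.95 pos [0.4897 0.2738 0.0908] w 0.011869274431963395 F [-1.674   0.8087  5.8901]
shift cm [-0.0269 -0.0806 -9.9165] rot [ 0.0006  0.0011 -0.0019]
```

```bash
python3 -m handwheel '[{"tx":0,"ty":0,"tz":-1,"ax":0,"ay":0,"az":0,"jaw":0.5},{"tx":0,"ty":0,"tz":-3,"ax":0,"ay":0,"az":0,"jaw":0.5},{"tx":0,"ty":0,"tz":-6,"ax":0,"ay":0,"az":0,"jaw":0.5},{"tx":0,"ty":0,"tz":-9,"ax":0,"ay":0,"az":0,"jaw":0.5},{"tx":0,"ty":0,"tz":-9,"ax":0,"ay":0,"az":0,"jaw":0.5}]' 115
python3 - <<'E'
from h import *
w=capture("wrist"); crop(w,"pics/w6.png",170,180,470,400,2.6)
c=capture("scene"); crop(c,"pics/s6.png",320,30,430,170,5)
t=capture("top"); crop(t,"pics/t6.png",80,220,240,340,5)
go([.49,.273,.19],-11.8)
E
```

```text
t: 5.58
ee_pos: [0.4908, 0.2734, 0.1815]
tool_rot: [[-0.979, -0.203, 0.004], [-0.203, 0.979, 0.0], [-0.004, -0.0, -1.0]]
contact_force: [1.1, 0.6, -6.4]
gripper_width: 0.0121
t 5.725 pos [0.4874 0.2723 0.1773] w 0.011837607540636062 F [ 0.3982 -0.0894 -7.8931]
shift cm [-0.26    0.0167 -1.2691] rot [-0.0015 -0.0047 -0.0018]
```

View pics/w6.png

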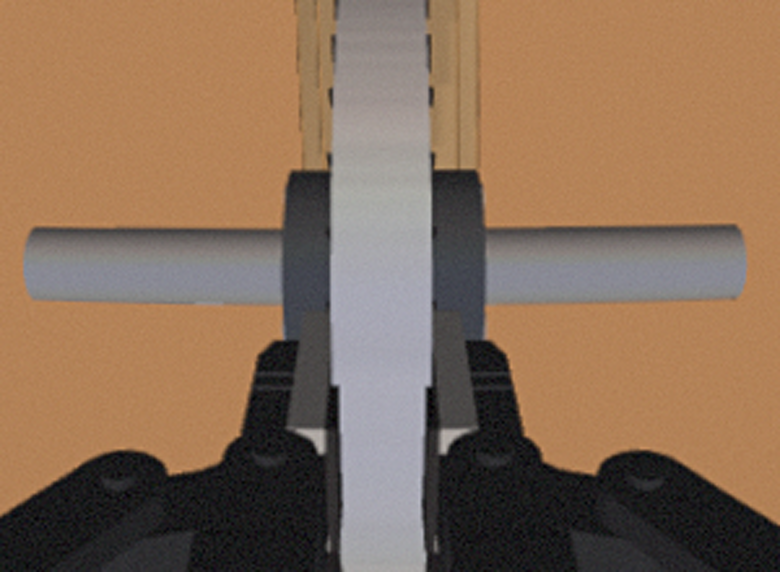

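View pics/s6.png

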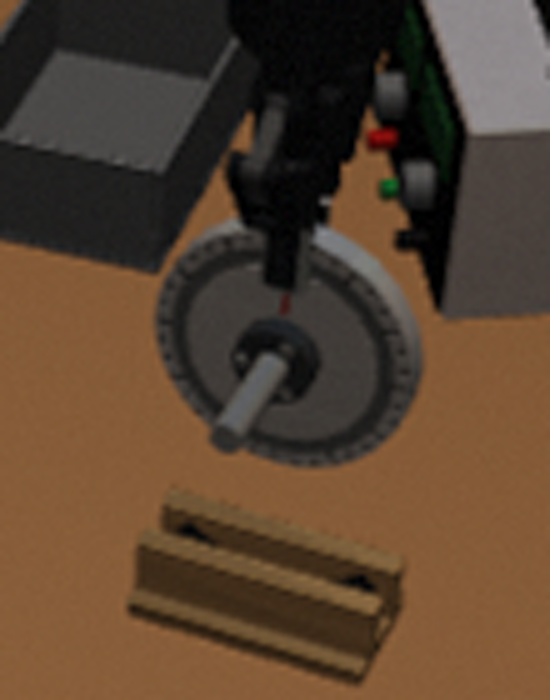

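View pics/t6.png

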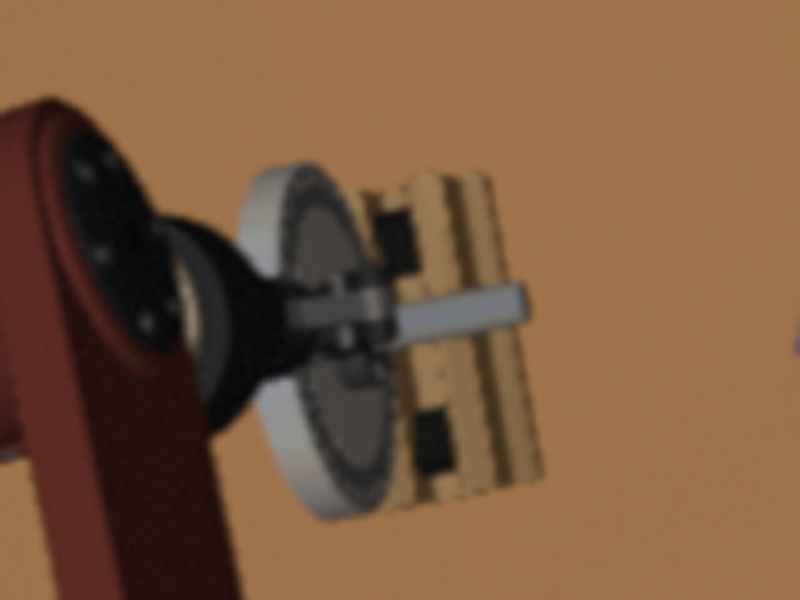

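Run:
```python
from h import *
w=capture("wrist")
# axle ends & axle points, hub, rim via wrist depth
for n,u,v in(("Lend",184,281),("Lmid",230,281),("L hub side",270,281),("Rhub",362,281),("Rmid",400,281),("Rend",450,280),("rimtop",318,335),("rim",318,300)):print(n,PW(w,u,v))
go([.5464,.0262,.185],9.3)
```

```text
Lend [0.4999 0.2028 0.1765]
Lmid [0.494  0.2281 0.1766]
L hub side [0.4897 0.2489 0.176 ]
Rhub [0.4799 0.2955 0.1762]
Rmid [0.4756 0.3149 0.1774]
Rend [0.4698 0.342  0.178 ]
rimtop [0.48   0.2721 0.2339]
rim [0.4672 0.2694 0.2307]
t 5.775 pos [0.4873 0.2723 0.1771] w 0.012180854126166983 F [ 0.11    0.3586 -7.6012]
shift cm [ -0.7903 -25.2978  -0.7534] rot [-0.0024 -0.0048  0.3665]
```

```bash
python3 -m handwheel '[{"tx":-0.1,"ty":-3,"tz":-0.75,"ax":0,"ay":0,"az":0.05,"jaw":0.5},{"tx":-0.3,"ty":-8,"tz":-0.75,"ax":0,"ay":-0.005,"az":0.15,"jaw":0.5},{"tx":-0.5,"ty":-13,"tz":-0.75,"ax":-0.002,"ay":-0.005,"az":0.25,"jaw":0.5},{"tx":-0.6,"ty":-18,"tz":-0.75,"ax":-0.002,"ay":-0.005,"az":0.32,"jaw":0.5},{"tx":-0.7,"ty":-22.5,"tz":-0.75,"ax":-0.002,"ay":-0.005,"az":0.367,"jaw":0.5},{"tx":-0.79,"ty":-25.3,"tz":-0.75,"ax":-0.002,"ay":-0.005,"az":0.367,"jaw":0.5},{"tx":-0.79,"ty":-25.3,"tz":-0.75,"ax":-0.002,"ay":-0.005,"az":0.367,"jaw":0.5},{"tx":-0.79,"ty":-25.3,"tz":-0.75,"ax":-0.002,"ay":-0.005,"az":0.367,"jaw":0.5},{"tx":-0.79,"ty":-25.3,"tz":-0.75,"ax":-0.002,"ay":-0.005,"az":0.367,"jaw":0.5}]' 115
python3 - <<'E'
from h import *
w=capture("wrist");cv2.imwrite("pics/w7.png",w["pixels"])
c=capture("scene"); crop(c,"pics/s7.png",260,110,410,270,4)
go([.5464,.0262,.125],9.3)
E
```

```text
t: 6.9
ee_pos: [0.5477, 0.0282, 0.1869]
tool_rot: [[-0.987, 0.161, 0.004], [0.161, 0.987, 0.003], [-0.003, 0.003, -1.0]]
contact_force: [-0.8, -0.2, -7.8]
gripper_width: 0.0119
t 7.0 pos [0.5481 0.0282 0.1875] w 0.01204380589286214 F [ 0.0462  0.7487 -7.0772]
shift cm [ 0.1614 -0.2392  6.2466] rot [0.003  0.0044 0.0009]
```

View pics/w7.png

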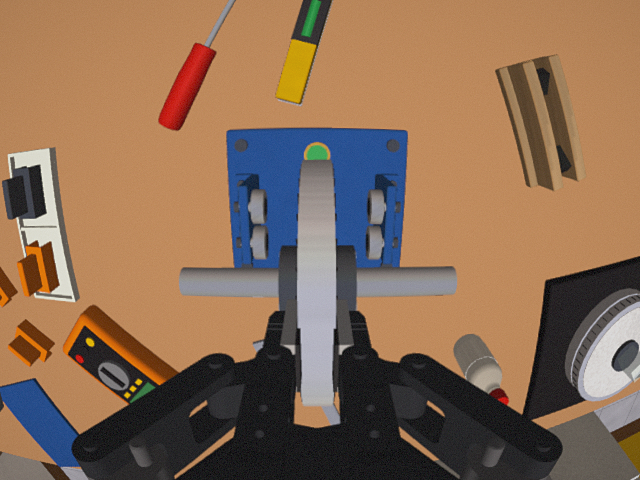

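View pics/s7.png

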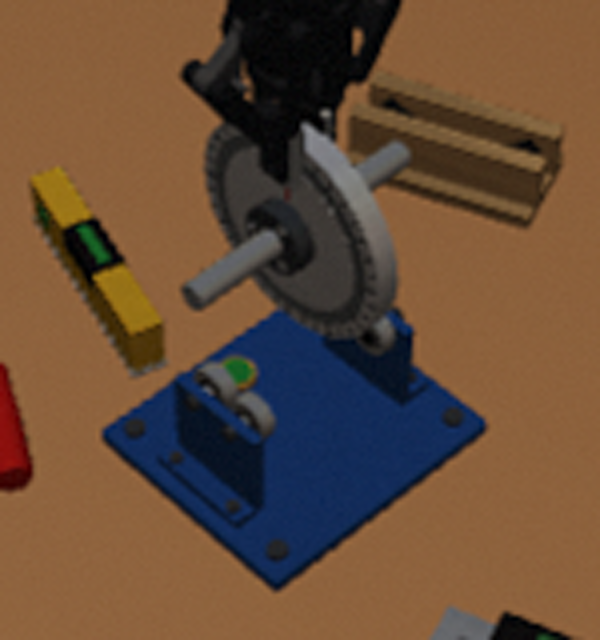

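Run:
```python
from h import *
w=capture("wrist")
K=w["intrinsics"];r=w["range_z"]
v,u=np.mgrid[0:480,0:640];dx=u-K[0,2];dy=v-K[1,2];rr=np.hypot(dx,dy)+1e-9;th=rr/K[0,0]
X=np.stack([dx/rr*np.tan(th)*r,dy/rr*np.tan(th)*r,r],-1);X=(X-w["t"])@w["R"];ok=r>.02
def sel(u0,v0,u1,v1,z0,z1):
    m=ok&(u>=u0)&(u<u1)&(v>=v0)&(v<v1)&(X[...,2]>z0)&(X[...,2]<z1);return X[m]
A=sel(175,262,275,302,.165,.20);B=sel(360,262,465,302,.165,.20)
T=np.vstack([A,B]);p=np.polyfit(T[:,1],T[:,0],1);print("axle",len(A),len(B),np.degrees(np.arctan(p[0])),A.min(0),A.max(0),B.min(0),B.max(0))
d=np.array([np.sin(np.arctan(p[0])),np.cos(np.arctan(p[0]))]);s=T[:,:2]@d;print("mid along",(s.min()+s.max())/2,s.max()-s.min(), "centre of points", T[:,:2].mean(0))
print("heights",np.percentile(A[:,2],95),np.percentile(B[:,2],95))
for n,b in(("L1",(245,188,272,226)),("L2",(245,226,272,262)),("R1",(362,188,386,226)),("R2",(362,226,386,262))):
    q=sel(*b,.07,.095);t=q[q[:,2]>np.percentile(q[:,2],70)];print(n,len(q),q.mean(0),t.mean(0),q.max(0),q.min(0))
# base corners
for uu,vv in((228,131),(406,131)):print("base",PW(w,uu+2,vv+3))
go([.5464,.0262,.125],9.3)
```

```text
axle 2743 2820 8.772570503353318 [ 0.5294 -0.0454  0.1764] [0.5521 0.0083 0.1892] [0.5442 0.0507 0.1764] [0.5659 0.105  0.1898]
mid along 0.1128508806384099 0.15066351043576698 centre of points [0.5464 0.0302]
heights 0.18770092538427083 0.18866952065010514
L1 747 [ 0.5238 -0.0147  0.0815] [ 0.5248 -0.0132  0.0871] [ 0.542  -0.0056  0.0892] [ 0.5087 -0.0267  0.07  ]
L2 736 [ 0.553  -0.0207  0.0816] [ 0.5543 -0.0181  0.0871] [ 0.569  -0.0111  0.089 ] [ 0.5388 -0.0336  0.07  ]
R1 603 [0.5391 0.0779 0.0824] [0.54   0.0774 0.0874] [0.5582 0.088  0.0894] [0.5262 0.0703 0.0702]
R2 619 [0.5683 0.0742 0.0821] [0.5691 0.0726 0.0874] [0.5872 0.0834 0.0902] [0.5558 0.0655 0.07  ]
base [ 0.4654 -0.0379  0.017 ]
base [0.4932 0.1288 0.0007]
t 7.05 pos [0.5482 0.0281 0.1877] w 0.011970432956900357 F [ 0.5841 -0.0715 -6.9167]
shift cm [ 0.176  -0.2325  6.2639] rot [0.003  0.0047 0.0009]
```

```bash
python3 -m handwheel '[{"tx":0.06,"ty":-0.07,"tz":3,"ax":0.003,"ay":0.004,"az":0.01,"jaw":0.5},{"tx":0.06,"ty":-0.07,"tz":6,"ax":0.003,"ay":0.004,"az":0.01,"jaw":0.5},{"tx":0.06,"ty":-0.07,"tz":7.8,"ax":0.003,"ay":0.004,"az":0.01,"jaw":0.5},{"tx":0.06,"ty":-0.07,"tz":8.2,"ax":0.003,"ay":0.004,"az":0.01,"jaw":0.5},{"tx":0.06,"ty":-0.07,"tz":8.2,"ax":0.003,"ay":0.004,"az":0.01,"jaw":0.5}]' 115
python3 - <<'E'
from h import *
w=capture("wrist");cv2.imwrite("pics/w8.png",w["pixels"])
c=capture("scene"); crop(c,"pics/s8.png",260,110,410,270,4)
go([.5475,.0275,.098],9.3)
E
```

```text
t: 7.68
ee_pos: [0.5489, 0.0269, 0.1065]
tool_rot: [[-0.985, 0.172, 0.002], [0.172, 0.985, -0.0], [-0.002, 0.0, -1.0]]
contact_force: [0.8, -0.2, -5.8]
gripper_width: 0.0118
t 7.775 pos [0.5497 0.0267 0.1074] w 0.011875501134033972 F [ 0.527   0.2297 -7.3664]
shift cm [0.2304 0.038  0.9419] rot [ 0.0002  0.0041 -0.0104]
```

View pics/w8.png

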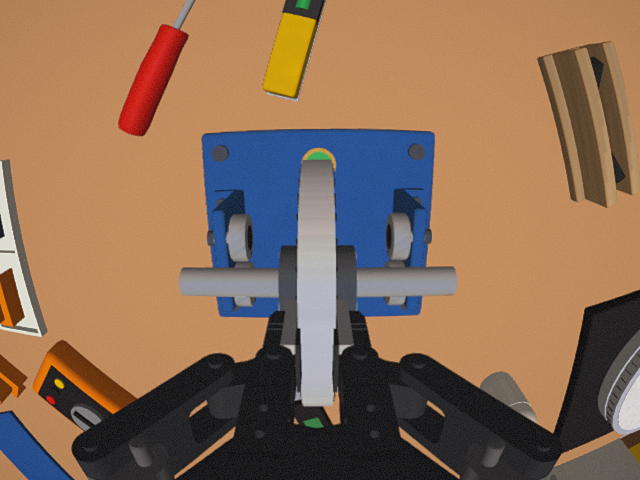

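View pics/s8.png

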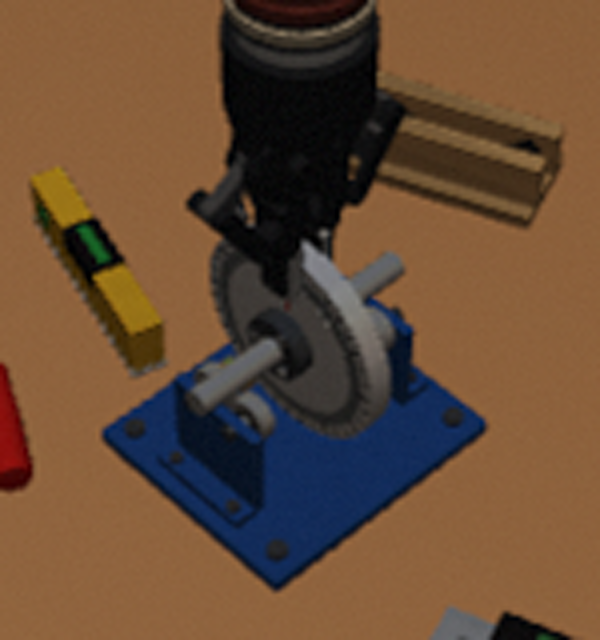

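```bash
python3 -m handwheel '[{"tx":0.22,"ty":0.05,"tz":0.3,"ax":0,"ay":0.004,"az":0,"jaw":0.5},{"tx":0.22,"ty":0.05,"tz":0.6,"ax":0,"ay":0.004,"az":0,"jaw":0.5},{"tx":0.22,"ty":0.05,"tz":0.8,"ax":0,"ay":0.004,"az":0,"jaw":0.5},{"tx":0.22,"ty":0.05,"tz":0.9,"ax":0,"ay":0.004,"az":0,"jaw":0.5},{"tx":0.22,"ty":0.05,"tz":0.95,"ax":0,"ay":0.004,"az":0,"jaw":0.5},{"tx":0.22,"ty":0.05,"tz":0.95,"ax":0,"ay":0.004,"az":0,"jaw":0.5}]' 115
python3 - <<'E'
from h import *
go([.5475,.0275,.098],9.3)
E
```

```text
t: 8.52
ee_pos: [0.5468, 0.0277, 0.0976]
tool_rot: [[-0.985, 0.172, -0.002], [0.172, 0.985, 0.0], [0.002, 0.0, -1.0]]
contact_force: [-1.7, 0.3, 3.7]
gripper_width: 0.0119
t 8.525 pos [0.5468 0.0277 0.0976] w 0.011878505582863956 F [-1.7099  0.3493  3.711 ]
shift cm [-0.0753 -0.0065 -0.0383] rot [ 0.     -0.0018 -0.0103]
```

Run:
```python
from h import *
w=capture("wrist"); a=w["pixels"][180:330,160:480]
cv2.imwrite("pics/w9.png",cv2.resize(a,None,fx=2.4,fy=2.4))
c=capture("scene"); crop(c,"pics/s9.png",280,150,400,260,6)
for n,u,v in(("L",200,281),("R",440,281)):
    q=[PW(w,u,vv) for vv in range(v-14,v+14)];q=[p for p in q if p[2]>.08]; print(n,np.max(q,0),np.mean(q,0))
print(sense()["contact_force"])
```

```text
L [ 0.5421 -0.0316  0.0983] [ 0.534  -0.0326  0.0953]
R [0.5645 0.0961 0.0988] [0.5559 0.0941 0.0963]
[-3.1049 -0.5437  4.0869]
```

View pics/w9.png

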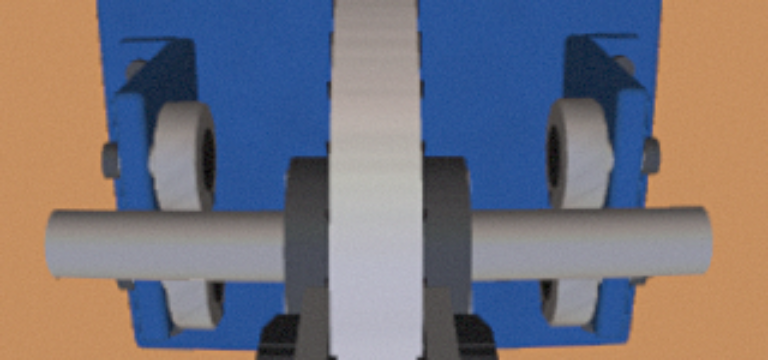

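View pics/s9.png

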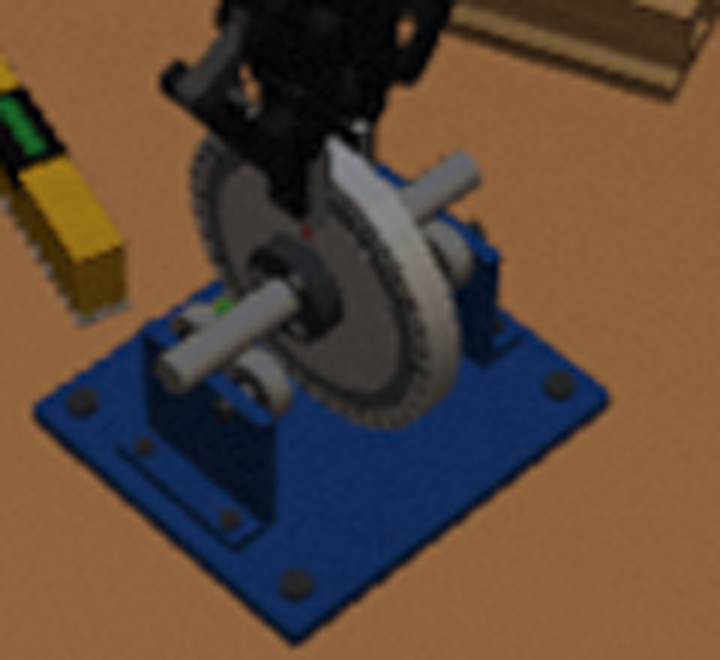

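The axle lies in both nips (its top is at 0.098, so the centre is at 0.090) and is centred between the plates. I release it and go up.

```bash
python3 -m handwheel '[{"tx":0,"ty":0,"tz":0,"ax":0,"ay":0,"az":0,"jaw":1.6},{"tx":0,"ty":0,"tz":0,"ax":0,"ay":0,"az":0,"jaw":2.5},{"tx":0,"ty":0,"tz":0,"ax":0,"ay":0,"az":0,"jaw":4},{"tx":0,"ty":0,"tz":0,"ax":0,"ay":0,"az":0,"jaw":5},{"tx":0,"ty":0,"tz":0,"ax":0,"ay":0,"az":0,"jaw":5.5},{"tx":0,"ty":0,"tz":-3,"ax":0,"ay":0,"az":0,"jaw":5.5},{"tx":0,"ty":0,"tz":-8,"ax":0,"ay":0,"az":0,"jaw":5.5},{"tx":0,"ty":0,"tz":-13,"ax":0,"ay":0,"az":0,"jaw":5.5},{"tx":0,"ty":0,"tz":-13,"ax":0,"ay":0,"az":0,"jaw":5.5}]' 40
python3 - <<'E'
from h import *
c=capture("scene"); crop(c,"pics/s10.png",260,130,410,270,5)
go([.558,-.3183,.16],13)
E
```

```text
t: 9.75
ee_pos: [0.5505, 0.0273, 0.2326]
tool_rot: [[-0.985, 0.172, 0.009], [0.172, 0.985, -0.0], [-0.009, 0.001, -1.0]]
contact_force: [-0.3, -0.9, -0.2]
gripper_width: 0.0547
t 9.8 pos [0.5484 0.0275 0.2293] w 0.05517357160831276 F [-0.64   -0.5371 -0.1083]
shift cm [ -6.8656 -33.9043   6.9347] rot [0.0006 0.003  0.0541]
```

View pics/s10.png

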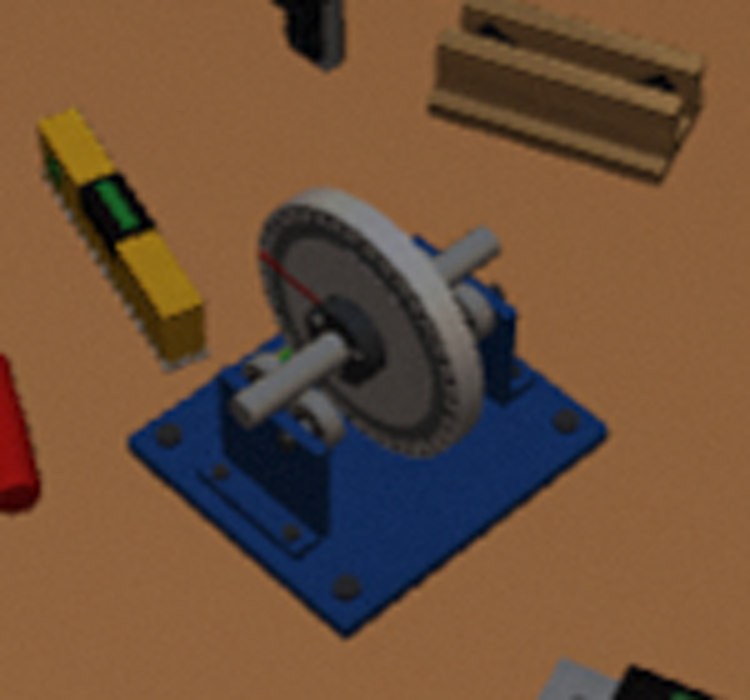

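```bash
python3 -m handwheel '[{"tx":-1,"ty":-6,"tz":0,"ax":0,"ay":0.003,"az":0.02,"jaw":5.5},{"tx":-2.4,"ty":-12,"tz":1,"ax":0,"ay":0.003,"az":0.03,"jaw":5.5},{"tx":-3.6,"ty":-18,"tz":3,"ax":0,"ay":0.003,"az":0.04,"jaw":5.5},{"tx":-4.9,"ty":-24,"tz":5,"ax":0,"ay":0.003,"az":0.054,"jaw":5.5},{"tx":-6.2,"ty":-30,"tz":6.9,"ax":0,"ay":0.003,"az":0.054,"jaw":5.5},{"tx":-6.87,"ty":-33.9,"tz":6.9,"ax":0,"ay":0.003,"az":0.054,"jaw":5.5},{"tx":-6.87,"ty":-33.9,"tz":6.9,"ax":0,"ay":0.003,"az":0.054,"jaw":5.5},{"tx":-6.87,"ty":-33.9,"tz":6.9,"ax":0,"ay":0.003,"az":0.054,"jaw":5.5},{"tx":-6.87,"ty":-33.9,"tz":6.9,"ax":0,"ay":0.003,"az":0.054,"jaw":5.5},{"tx":-6.87,"ty":-33.9,"tz":6.9,"ax":0,"ay":0.003,"az":0.054,"jaw":5.5}]'
python3 - <<'E'
from h import *
w=capture("wrist");cv2.imwrite("pics/w11.png",w["pixels"])
go([.558,-.3183,.03],13)
E
```

```text
t: 11.05
ee_pos: [0.5559, -0.3168, 0.1572]
tool_rot: [[-0.975, 0.223, -0.006], [0.223, 0.975, 0.001], [0.006, -0.0, -1.0]]
contact_force: [-0.4, 0.8, 0.6]
gripper_width: 0.0551
t 11.1 pos [ 0.556  -0.317   0.1574] w 0.054945523982913316 F [-0.1298  0.3566 -0.0143]
shift cm [-0.2958 -0.0787 12.7391] rot [-0.0003 -0.0057  0.0016]
```

View pics/w11.png

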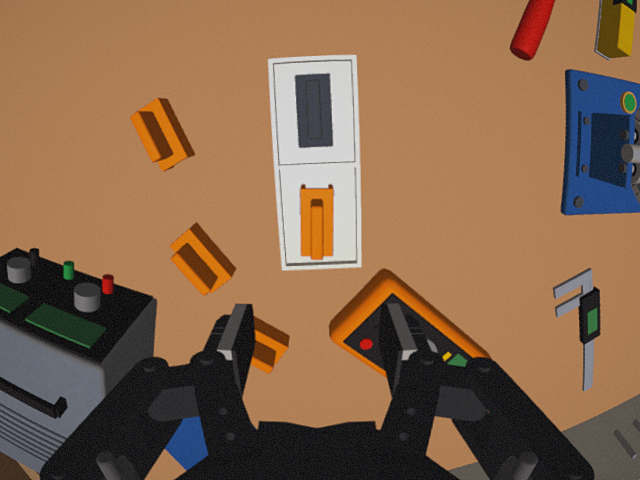

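```bash
python3 -m handwheel '[{"tx":-0.25,"ty":-0.08,"tz":5,"ax":0,"ay":-0.005,"az":0.002,"jaw":4},{"tx":-0.25,"ty":-0.08,"tz":10,"ax":0,"ay":-0.005,"az":0.002,"jaw":4},{"tx":-0.25,"ty":-0.08,"tz":14.2,"ax":0,"ay":-0.005,"az":0.002,"jaw":3.5},{"tx":-0.25,"ty":-0.08,"tz":14.2,"ax":0,"ay":-0.005,"az":0.002,"jaw":3.5},{"tx":-0.25,"ty":-0.08,"tz":14.2,"ax":0,"ay":-0.005,"az":0.002,"jaw":3.5}]'
python3 - <<'E'
from h import *
w=capture("wrist"); crop(w,"pics/w12.png",210,190,430,370,3.5)
c=capture("scene"); crop(c,"pics/s12.png",180,270,280,360,7)
go([.558,-.3183,.0],13)
E
```

```text
t: 11.72
ee_pos: [0.5585, -0.3198, 0.017]
tool_rot: [[-0.974, 0.226, 0.001], [0.226, 0.974, -0.002], [-0.002, -0.001, -1.0]]
contact_force: [0.0, -0.5, 0.9]
gripper_width: 0.0352
t 11.825 pos [ 0.5595 -0.3208  0.0184] w 0.03493920934410824 F [ 0.0159 -0.1145  0.7917]
shift cm [0.2051 0.2127 1.8421] rot [-0.0025  0.0042 -0.0016]
```

View pics/w12.png

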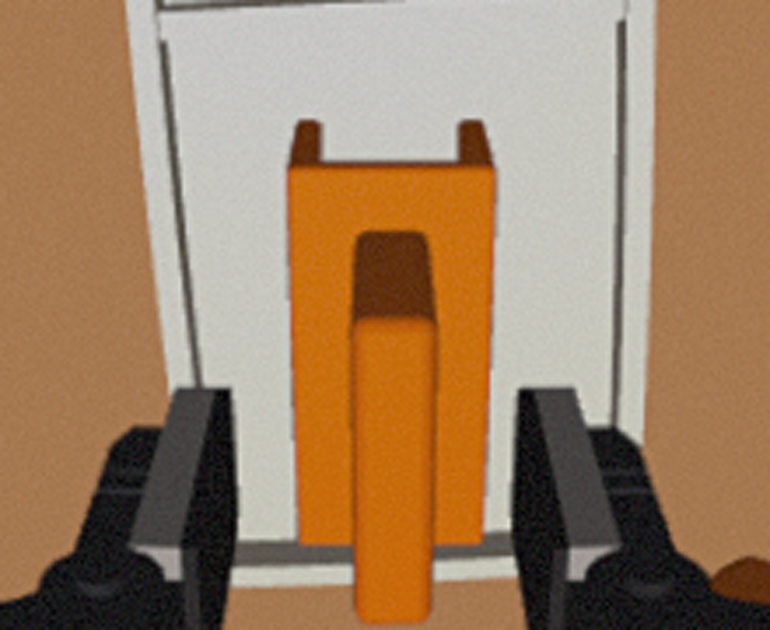

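View pics/s12.png

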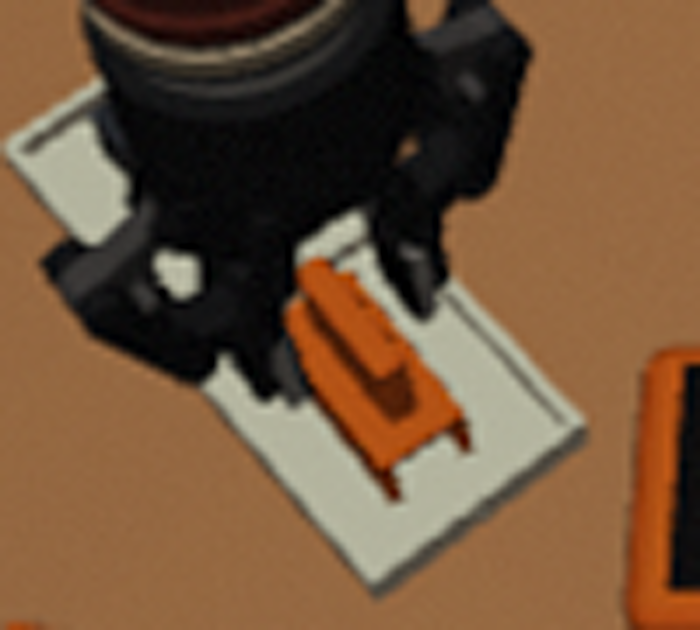

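Run:
```python
from h import *
w=capture("wrist")
f=lambda x,y:(210+x/3.5,190+y/3.5)
for n,x,y in(("Ltip",195,400),("L",180,450),("L",165,520),("Ltip inner",222,395),("Rtip",548,400),("R",575,450),("R",590,520),("Rinner",528,395),("tab far top",394,330),("tab mid",392,450),("tab near",390,600),("body L",320,300),("body R",465,300),("tray floor",240,200)):print(n,PW(w,*f(x,y)))
print(sense()["ee_pos"])
```

```text
Ltip [ 0.5442 -0.3377  0.0566]
L [ 0.5448 -0.3383  0.067 ]
L [ 0.5451 -0.3382  0.0805]
Ltip inner [ 0.5454 -0.335   0.0544]
Rtip [ 0.554  -0.2972  0.0559]
R [ 0.5545 -0.2956  0.0674]
R [ 0.5543 -0.296   0.0814]
Rinner [ 0.5537 -0.2994  0.0543]
tab far top [ 0.5399 -0.3128  0.0578]
tab mid [ 0.5554 -0.3165  0.0575]
tab near [ 0.5767 -0.3216  0.0584]
body L [ 0.5476 -0.3245  0.0273]
body R [ 0.5517 -0.3051  0.0283]
tray floor [ 0.5384 -0.3358  0.0047]
[ 0.5594 -0.3207  0.0184]
```

```bash
python3 -m handwheel '[{"tx":0.2,"ty":0.2,"tz":1,"ax":0,"ay":0.004,"az":0,"jaw":3.5},{"tx":0.2,"ty":0.2,"tz":1.9,"ax":0,"ay":0.004,"az":0,"jaw":3.5},{"tx":0.2,"ty":0.2,"tz":2.0,"ax":0,"ay":0.004,"az":0,"jaw":2.5},{"tx":0.2,"ty":0.2,"tz":2.0,"ax":0,"ay":0.004,"az":0,"jaw":1.6},{"tx":0.2,"ty":0.2,"tz":2.0,"ax":0,"ay":0.004,"az":0,"jaw":1},{"tx":0.2,"ty":0.2,"tz":2.0,"ax":0,"ay":0.004,"az":0,"jaw":0.5},{"tx":0.2,"ty":0.2,"tz":2.0,"ax":0,"ay":0.004,"az":0,"jaw":0.4},{"tx":0.2,"ty":0.2,"tz":2.0,"ax":0,"ay":0.004,"az":0,"jaw":0.4}]' 40
python3 - <<'E'
from h import *
w=capture("wrist"); crop(w,"pics/w13.png",210,190,430,370,3.5)
go([.558,-.3183,.2],13)
E
```

```text
t: 12.88
ee_pos: [0.5556, -0.317, -0.0048]
tool_rot: [[-0.974, 0.227, -0.005], [0.227, 0.974, 0.001], [0.005, -0.0, -1.0]]
contact_force: [0.1, -0.4, -0.7]
gripper_width: 0.0265
t 12.925 pos [ 0.5556 -0.3169 -0.0049] w 0.025982281579901012 F [ 0.0199 -0.953  -0.3559]
shift cm [ -0.1635  -0.0888 -20.4861] rot [-0.0003 -0.0049 -0.0019]
```

View pics/w13.png

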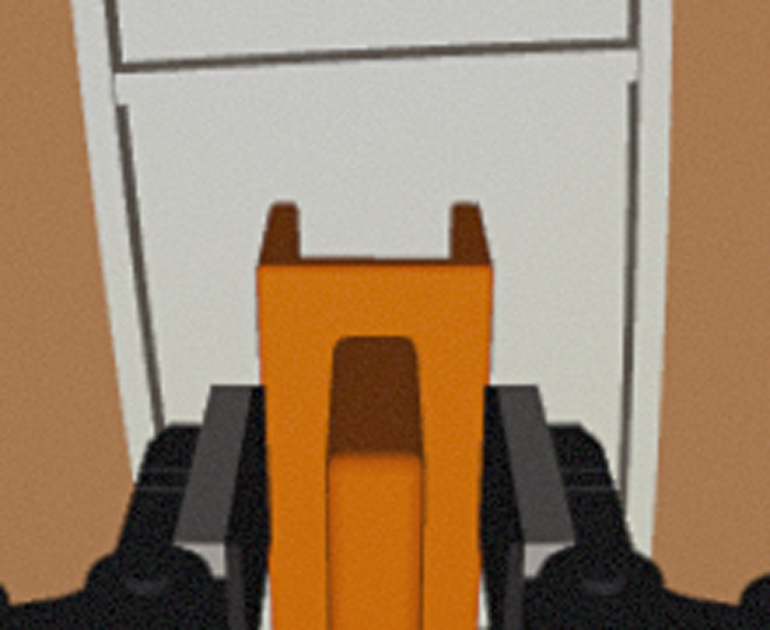

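Run:
```python
from h import *
w=capture("wrist")
f=lambda x,y:(210+x/3.5,190+y/3.5)
for n,x,y in(("Ltip",232,393),("Rtip",515,393),("body L",290,400),("body R",465,400),("body edge L",268,330),("tab far",376,470)):print(n,PW(w,*f(x,y)))
for i in range(3):
    s=sense();print(s["t"],s["gripper_width"]); capture("wrist")
```

```text
Ltip [ 0.5419 -0.3301  0.031 ]
Rtip [ 0.5491 -0.2972  0.0319]
body L [ 0.5453 -0.3239  0.0292]
body R [ 0.5501 -0.3033  0.0291]
body edge L [ 0.5359 -0.3242  0.0284]
tab far [ 0.5397 -0.312   0.0587]
12.975 0.026346273539963647
13.025 0.02621447614094721
13.075 0.02612741084625209
```

The opening reads 26 mm. The disc read 2 mm low too, so the pads are on the 28 mm wide body and not on the tab. I open, raise 8 mm and close again.

```bash
python3 -m handwheel '[{"tx":0,"ty":0,"tz":0,"ax":0,"ay":0,"az":0,"jaw":3.8},{"tx":0,"ty":0,"tz":0,"ax":0,"ay":0,"az":0,"jaw":3.8},{"tx":-0.1,"ty":-0.05,"tz":-0.4,"ax":0,"ay":-0.004,"az":0,"jaw":3.8},{"tx":-0.1,"ty":-0.05,"tz":-0.8,"ax":0,"ay":-0.004,"az":0,"jaw":3.8},{"tx":-0.1,"ty":-0.05,"tz":-0.8,"ax":0,"ay":-0.004,"az":0,"jaw":2.5},{"tx":-0.1,"ty":-0.05,"tz":-0.8,"ax":0,"ay":-0.004,"az":0,"jaw":1.4},{"tx":-0.1,"ty":-0.05,"tz":-0.8,"ax":0,"ay":-0.004,"az":0,"jaw":0.8},{"tx":-0.1,"ty":-0.05,"tz":-0.8,"ax":0,"ay":-0.004,"az":0,"jaw":0.4},{"tx":-0.1,"ty":-0.05,"tz":-0.8,"ax":0,"ay":-0.004,"az":0,"jaw":0.4},{"tx":-0.1,"ty":-0.05,"tz":-0.8,"ax":0,"ay":-0.004,"az":0,"jaw":0.4}]' 40
python3 - <<'E'
from h import *
w=capture("wrist"); crop(w,"pics/w14.png",210,190,430,370,3.5)
go([.558,-.3183,.2],13)
E
```

```text
t: 14.38
ee_pos: [0.5565, -0.3175, 0.0031]
tool_rot: [[-0.974, 0.227, -0.001], [0.227, 0.974, 0.0], [0.001, -0.0, -1.0]]
contact_force: [0.3, -0.2, 1.5]
gripper_width: 0.009
t 14.425 pos [ 0.5565 -0.3176  0.0031] w 0.00958393203610798 F [-0.39    1.1999 -0.1249]
shift cm [ -0.1419  -0.0394 -19.6873] rot [-0.0002 -0.001  -0.002 ]
```

View pics/w14.png

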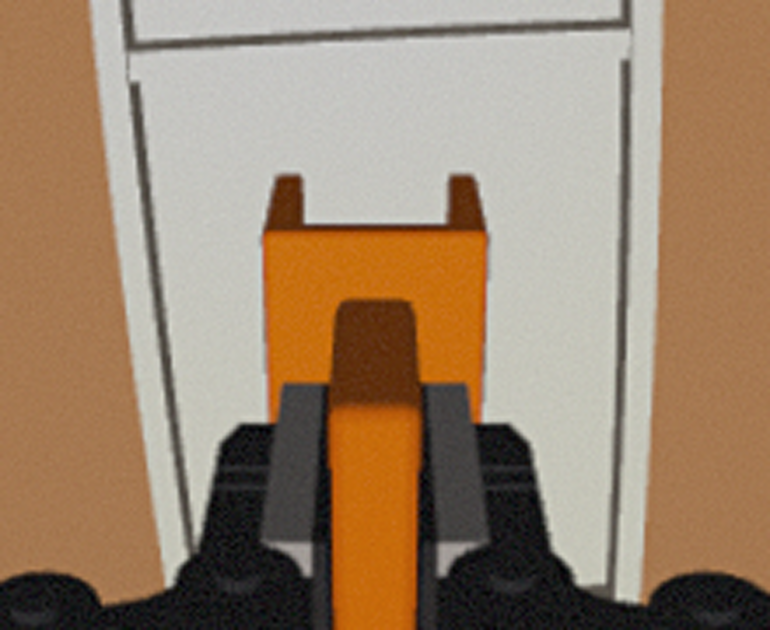

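```bash
python3 -m handwheel '[{"tx":0,"ty":0,"tz":-2,"ax":0,"ay":0,"az":0,"jaw":0.4},{"tx":0,"ty":0,"tz":-8,"ax":0,"ay":0,"az":0,"jaw":0.4},{"tx":0,"ty":0,"tz":-14,"ax":0,"ay":0,"az":0,"jaw":0.4},{"tx":0,"ty":0,"tz":-20,"ax":0,"ay":0,"az":0,"jaw":0.4},{"tx":0,"ty":0,"tz":-20,"ax":0,"ay":0,"az":0,"jaw":0.4}]'
python3 - <<'E'
from h import *
t=capture("top"); crop(t,"pics/t15.png",230,200,350,310,6)
s=capture("scene"); crop(s,"pics/s15.png",280,150,400,260,6)
def sel(cam,lo,hi):
    X=cloud(cam)[cam["range_z"]>.1]; return X[np.all((X>lo)&(X<hi),1)]
for cam in(t,s):
    T=sel(cam,[.48,-.06,.148],[.62,.12,.165]);p=np.polyfit(T[:,0],T[:,1],1);print(len(T),T.mean(0),T.min(0),T.max(0),np.degrees(np.arctan(p[0])))
go([.547,.027,.20],9.3)
E
```

```text
t: 15.05
ee_pos: [0.561, -0.3208, 0.2133]
tool_rot: [[-0.974, 0.227, 0.013], [0.227, 0.974, -0.01], [-0.014, -0.007, -1.0]]
contact_force: [0.2, -0.2, -0.2]
gripper_width: 0.0095
229 [0.5471 0.0268 0.1527] [0.5137 0.0149 0.1481] [0.579  0.0373 0.1627] -9.068369063971234
149 [0.5497 0.0252 0.1518] [0.5182 0.0149 0.148 ] [0.5765 0.0376 0.1569] -8.607221687505366
t 15.15 pos [ 0.5573 -0.3181  0.2055] w 0.009189297157991846 F [-0.235   0.4938 -1.5021]
shift cm [ 8.8338 33.3739  0.4722] rot [-0.0018  0.0023 -0.0665]
```

View pics/t15.png

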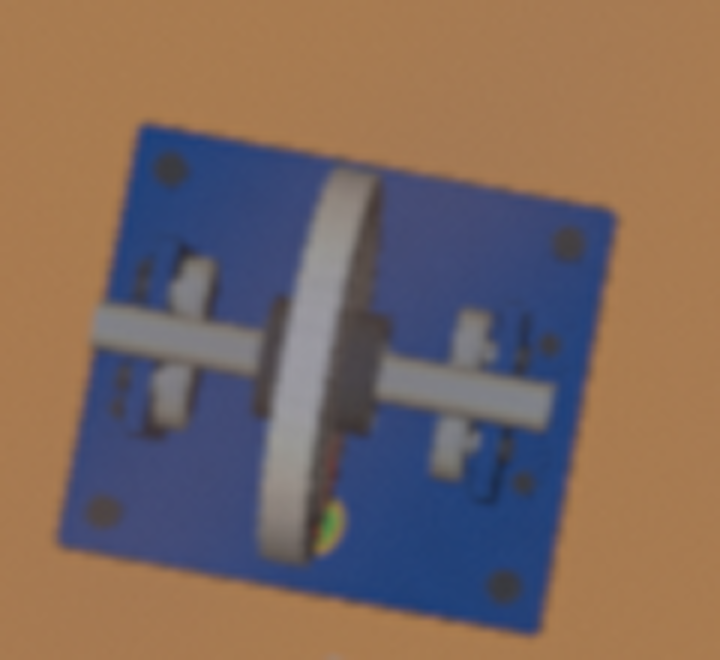

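View pics/s15.png

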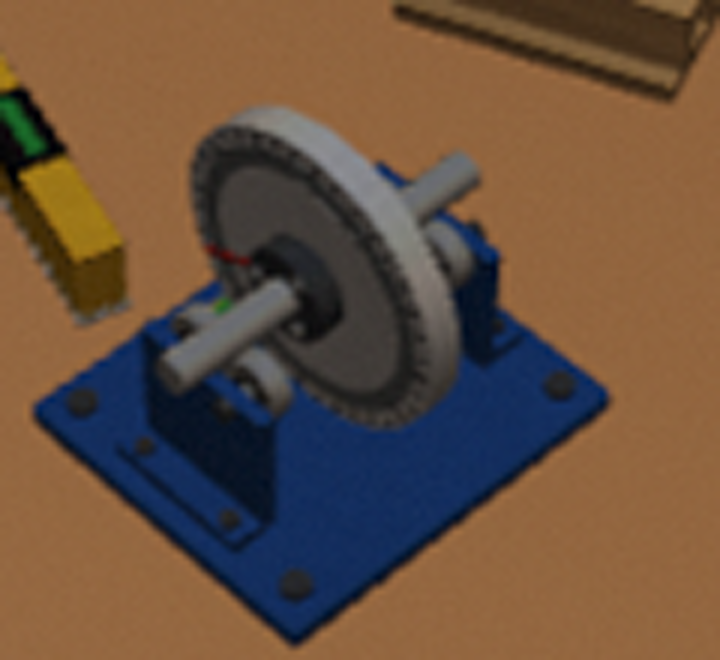

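```bash
python3 -m handwheel '[{"tx":0.8,"ty":3,"tz":0.4,"ax":0,"ay":0,"az":-0.01,"jaw":0.4},{"tx":2,"ty":8,"tz":0.4,"ax":-0.002,"ay":0.002,"az":-0.02,"jaw":0.4},{"tx":3.4,"ty":13,"tz":0.4,"ax":-0.002,"ay":0.002,"az":-0.03,"jaw":0.4},{"tx":4.7,"ty":18,"tz":0.4,"ax":-0.002,"ay":0.002,"az":-0.04,"jaw":0.4},{"tx":6.1,"ty":23,"tz":0.4,"ax":-0.002,"ay":0.002,"az":-0.05,"jaw":0.4},{"tx":7.4,"ty":28,"tz":0.4,"ax":-0.002,"ay":0.002,"az":-0.067,"jaw":0.4},{"tx":8.5,"ty":32,"tz":0.4,"ax":-0.002,"ay":0.002,"az":-0.067,"jaw":0.4},{"tx":8.98,"ty":33.35,"tz":0.4,"ax":-0.002,"ay":0.002,"az":-0.067,"jaw":0.4},{"tx":8.98,"ty":33.35,"tz":0.4,"ax":-0.002,"ay":0.002,"az":-0.067,"jaw":0.4},{"tx":8.98,"ty":33.35,"tz":0.4,"ax":-0.002,"ay":0.002,"az":-0.067,"jaw":0.4},{"tx":8.98,"ty":33.35,"tz":0.4,"ax":-0.002,"ay":0.002,"az":-0.067,"jaw":0.4}]'
python3 - <<'E'
from h import *
w=capture("wrist");cv2.imwrite("pics/w16.png",w["pixels"])
s=capture("scene"); crop(s,"pics/s16.png",280,110,400,260,5)
go([.5455,.027,.165],9.2)
E
```

```text
t: 16.52
ee_pos: [0.545, 0.0262, 0.1989]
tool_rot: [[-0.987, 0.163, -0.003], [0.163, 0.987, 0.002], [0.003, 0.001, -1.0]]
contact_force: [-0.1, -0.6, -1.4]
gripper_width: 0.0093
t 16.625 pos [0.545  0.0265 0.1991] w 0.009122825954643586 F [ 0.723  -0.1907 -0.9519]
shift cm [-0.0474  0.0534  3.4099] rot [ 0.0017 -0.0029 -0.0028]
```

View pics/w16.png

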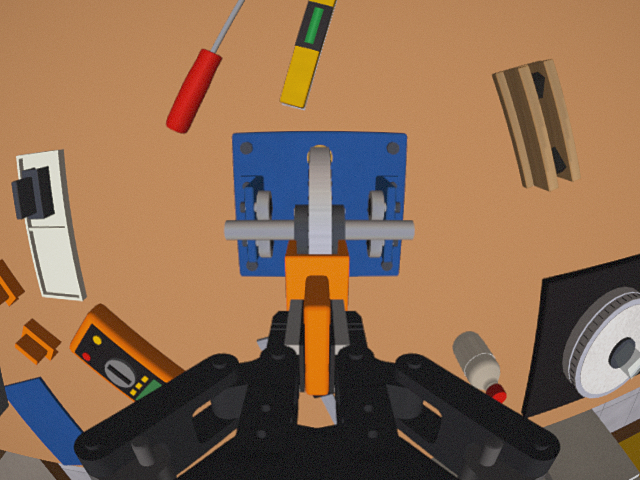

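View pics/s16.png

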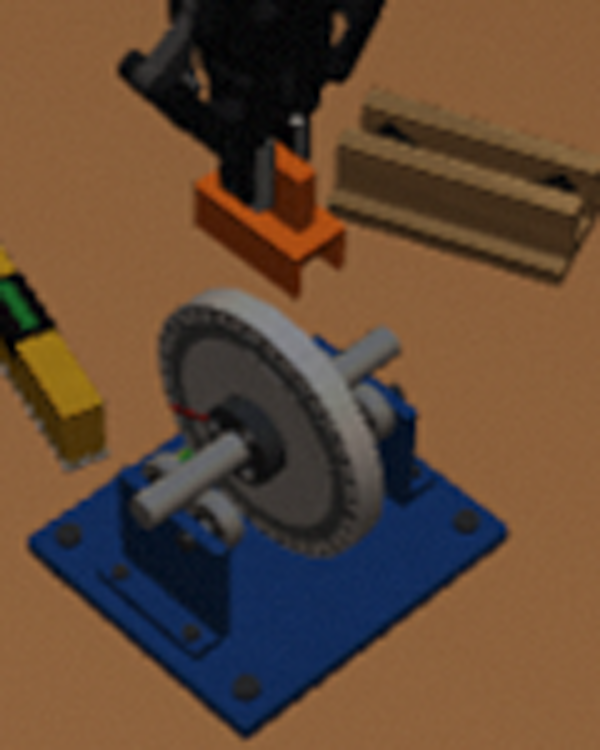

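Run:
```python
from h import *
s=capture("scene"); crop(s,"pics/s17.png",305,165,365,215,12)
w=capture("wrist")
K=w["intrinsics"];r=w["range_z"]
v,u=np.mgrid[0:480,0:640];dx=u-K[0,2];dy=v-K[1,2];rr=np.hypot(dx,dy)+1e-9;th=rr/K[0,0]
X=np.stack([dx/rr*np.tan(th)*r,dy/rr*np.tan(th)*r,r],-1);X=(X-w["t"])@w["R"]
b=w["pixels"].astype(int);org=(b[...,2]>b[...,0]+70)&(b[...,2]>140)&(abs(u-318)<40)&(v>240)&(v<400)&(r>.02)
Q=X[org];print("orange",len(Q),Q.min(0),Q.max(0))
Bd=Q[(Q[:,2]<Q[:,2].max()-.02)];Tb=Q[Q[:,2]>Q[:,2].max()-.006]
for n,q in(("body",Bd),("tab",Tb)):
    print(n,len(q),np.percentile(q[:,2],50),cv2.minAreaRect((q[:,:2]*1000).astype(np.float32)))
    tt=Ro.from_euler('z',0)
# in stand axes (yaw -9.2)
a=np.radians(-9.2);ex=np.array([np.cos(a),np.sin(a)]);ey=np.array([-np.sin(a),np.cos(a)])
def st(q): return np.c_[q[:,:2]@ex,q[:,:2]@ey]
for n,q in(("body",Bd),("tab",Tb)):
    z=st(q);print(n,"x",np.percentile(z[:,0],[1,99]),"y",np.percentile(z[:,1],[1,99]))
m=(r>.02)&(abs(u-318)<20)&(v>150)&(v<255)&~org&(X[...,2]>.11)&(X[...,2]<.165)
R_=X[m];z=st(R_)
for lo in (.12,.13,.14,.148): 
    k=(R_[:,2]>lo)&(R_[:,2]<lo+.008);print("rim",lo,k.sum(),np.percentile(z[k,1],[2,98]),z[k,0].mean())
print("c",np.array([.547,.027])@ex,np.array([.547,.027])@ey)
```

```text
orange 5121 [ 0.5164 -0.0382 -0.0021] [0.8074 0.0582 0.2554]
body 2963 0.2235664534335468 ((662.7020874023438, 10.003559112548828), (89.4442367553711, 292.9925842285156), 82.93699645996094)
tab 2146 0.25363941008149254 ((548.0598754882812, 26.831470489501953), (9.603336334228516, 43.74379348754883), 80.8570327758789)
body x [0.507  0.7963] y [0.0729 0.1595]
tab x [0.5154 0.5572] y [0.1096 0.1188]
rim 0.12 207 [0.1083 0.1237] 0.4812752642389913
rim 0.13 305 [0.1091 0.1228] 0.4889504658184862
rim 0.14 516 [0.1092 0.1232] 0.501437006567816
rim 0.148 922 [0.1092 0.1222] 0.5191138261082007
c 0.5356467449272448 0.11410768882440434
```

View pics/s17.png

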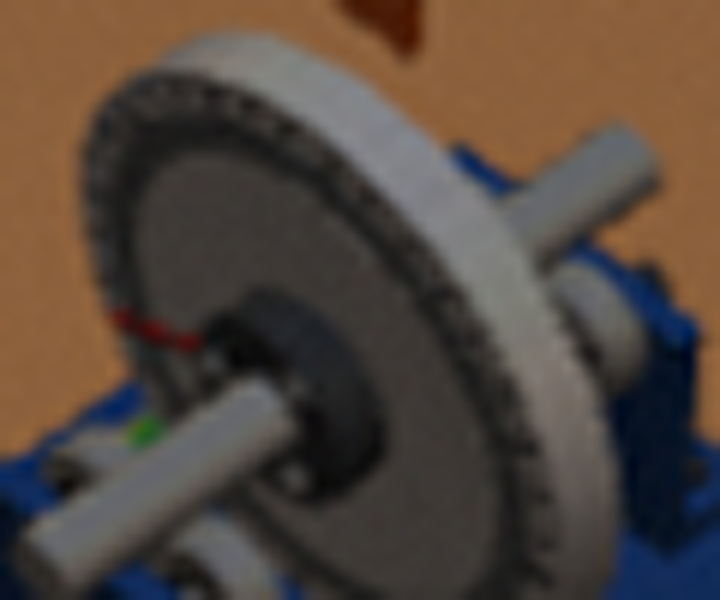

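```bash
python3 -m handwheel '[{"tx":0.05,"ty":0.15,"tz":1.5,"ax":0.002,"ay":-0.003,"az":-0.003,"jaw":0.4},{"tx":0.05,"ty":0.15,"tz":3,"ax":0.002,"ay":-0.003,"az":-0.003,"jaw":0.4},{"tx":0.05,"ty":0.15,"tz":4,"ax":0.002,"ay":-0.003,"az":-0.003,"jaw":0.4},{"tx":0.05,"ty":0.15,"tz":4,"ax":0.002,"ay":-0.003,"az":-0.003,"jaw":0.4},{"tx":0.05,"ty":0.15,"tz":4,"ax":0.002,"ay":-0.003,"az":-0.003,"jaw":0.4}]'
python3 - <<'E'
from h import *
w=capture("wrist"); crop(w,"pics/w18.png",230,130,410,330,4)
s=capture("scene"); crop(s,"pics/s18.png",300,140,380,220,8)
go([.5455,.0282,.14],9.2)
E
```

```text
t: 17.35
ee_pos: [0.5448, 0.0293, 0.1592]
tool_rot: [[-0.987, 0.158, 0.0], [0.158, 0.987, -0.0], [-0.0, -0.0, -1.0]]
contact_force: [-0.8, -1.1, -1.2]
gripper_width: 0.0095
t 17.45 pos [0.5451 0.0292 0.1598] w 0.008875646309273883 F [ 0.9589 -0.0338 -0.7743]
shift cm [-0.0479 -0.0951  1.9821] rot [0.     0.0015 0.0018]
```

View pics/w18.png

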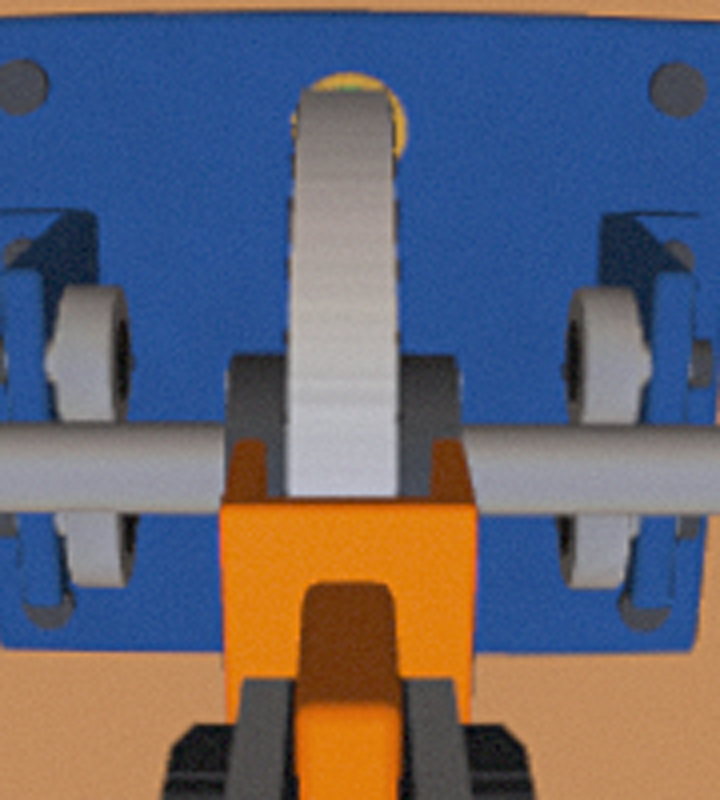

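View pics/s18.png

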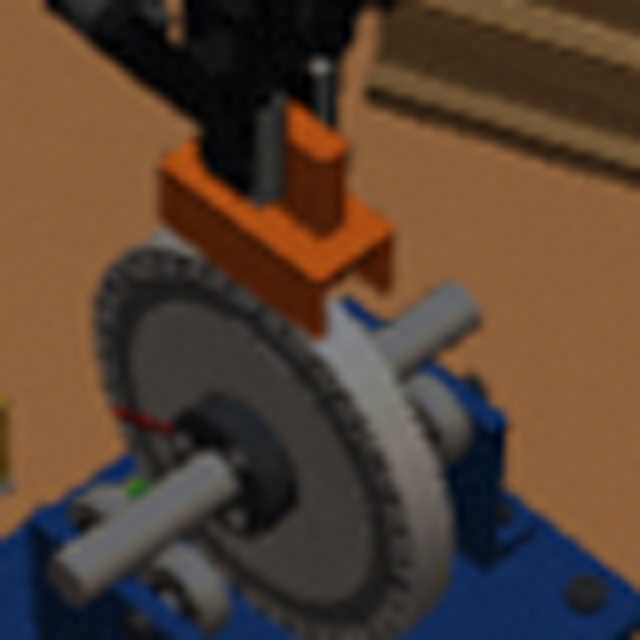

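```bash
python3 -m handwheel '[{"tx":-0.05,"ty":-0.09,"tz":0.2,"ax":0,"ay":0.001,"az":0.002,"jaw":0.4},{"tx":-0.05,"ty":-0.09,"tz":0.2,"ax":0,"ay":0.001,"az":0.002,"jaw":0.4},{"tx":-0.05,"ty":-0.09,"tz":0.8,"ax":0,"ay":0.001,"az":0.002,"jaw":0.4},{"tx":-0.05,"ty":-0.09,"tz":1.4,"ax":0,"ay":0.001,"az":0.002,"jaw":0.4},{"tx":-0.05,"ty":-0.09,"tz":1.7,"ax":0,"ay":0.001,"az":0.002,"jaw":0.4},{"tx":-0.05,"ty":-0.09,"tz":1.85,"ax":0,"ay":0.001,"az":0.002,"jaw":0.4},{"tx":-0.05,"ty":-0.09,"tz":1.85,"ax":0,"ay":0.001,"az":0.002,"jaw":0.4}]'
python3 - <<'E'
from h import *
w=capture("wrist"); crop(w,"pics/w19.png",230,130,410,330,4)
s=capture("scene"); crop(s,"pics/s19.png",300,140,380,220,8)
go([.5455,.0282,.1385],9.2)
E
```

```text
t: 18.32
ee_pos: [0.5448, 0.0283, 0.1405]
tool_rot: [[-0.987, 0.16, -0.001], [0.16, 0.987, 0.0], [0.001, -0.0, -1.0]]
contact_force: [1.2, -0.3, 0.7]
gripper_width: 0.0096
t 18.425 pos [0.5451 0.0282 0.1408] w 0.009288289015177057 F [ 0.0625 -0.2943 -0.4286]
shift cm [-0.0439  0.0024  0.2311] rot [-0.0001 -0.0005 -0.0002]
```

View pics/w19.png

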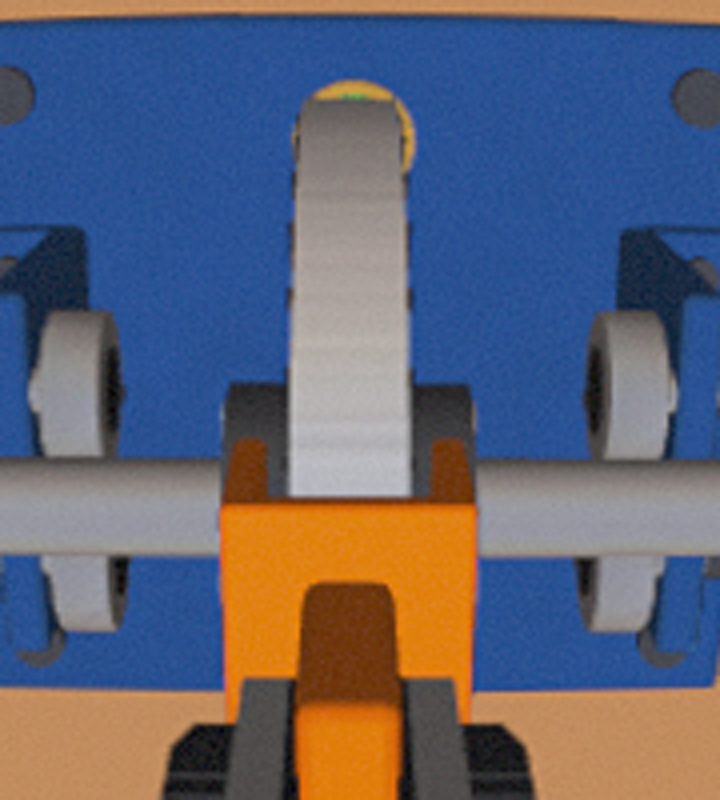

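View pics/s19.png

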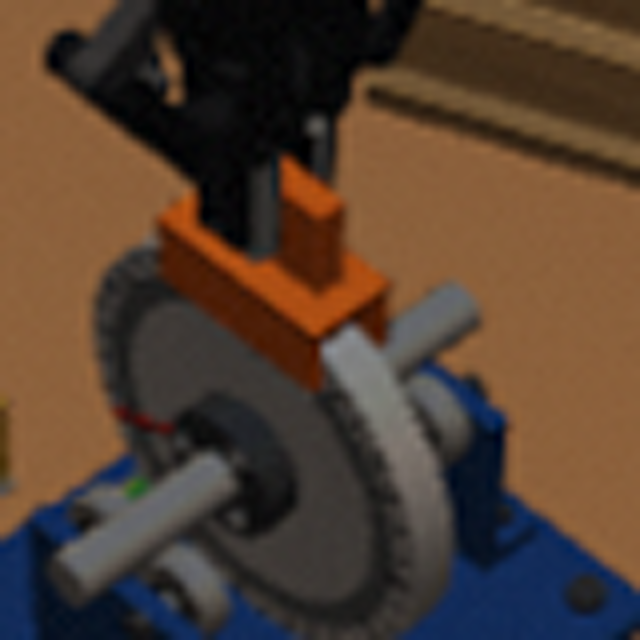

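The cheeks straddle the rim and are centred on it. I lower the last 2 mm.

```bash
python3 -m handwheel '[{"tx":0,"ty":0,"tz":0.1,"ax":0,"ay":0,"az":0,"jaw":0.4},{"tx":0,"ty":0,"tz":0.2,"ax":0,"ay":0,"az":0,"jaw":0.4},{"tx":0,"ty":0,"tz":0.2,"ax":0,"ay":0,"az":0,"jaw":0.4}]'
python3 -c "
from h import *
for i in range(3): go([.5455,.0282,.1385],9.2); capture('scene')"
```

```text
t: 18.8
ee_pos: [0.545, 0.0283, 0.1391]
tool_rot: [[-0.987, 0.16, -0.001], [0.16, 0.987, 0.0], [0.001, -0.0, -1.0]]
contact_force: [0.3, -0.4, 2.6]
gripper_width: 0.0092
t 18.8 pos [0.545  0.0283 0.1391] w 0.009170208855842493 F [ 0.3427 -0.4101  2.582 ]
shift cm [-0.0554  0.0014  0.0568] rot [-0.0001 -0.0008 -0.0002]
t 18.85 pos [0.545  0.0283 0.1391] w 0.009525195036723812 F [-0.7852  0.3258  2.9418]
shift cm [-0.0553  0.0001  0.0576] rot [-0.0001 -0.0008 -0.0002]
t 18.9 pos [0.545  0.0283 0.1391] w 0.008690401775484868 F [-1.5756 -0.4815  2.0705]
shift cm [-0.0515  0.0031  0.0586] rot [-0.0001 -0.0007 -0.0002]
```

```bash
python3 -m handwheel '[{"tx":0,"ty":0,"tz":0,"ax":0,"ay":0,"az":0,"jaw":1.1},{"tx":0,"ty":0,"tz":0,"ax":0,"ay":0,"az":0,"jaw":1.4},{"tx":0,"ty":0,"tz":0,"ax":0,"ay":0,"az":0,"jaw":2.2},{"tx":0,"ty":0,"tz":0,"ax":0,"ay":0,"az":0,"jaw":3},{"tx":0,"ty":0,"tz":0,"ax":0,"ay":0,"az":0,"jaw":3},{"tx":0,"ty":0,"tz":0,"ax":0,"ay":0,"az":0,"jaw":3}]' 20
python3 - <<'E'
from h import *
w=capture("wrist"); crop(w,"pics/w20.png",230,130,410,330,4)
go([.5455,.0282,.22],9.2)
E
```

```text
t: 19.7
ee_pos: [0.5449, 0.0283, 0.1386]
tool_rot: [[-0.987, 0.16, -0.001], [0.16, 0.987, 0.0], [0.001, -0.0, -1.0]]
contact_force: [0.1, 0.3, -0.4]
gripper_width: 0.0303
t 19.75 pos [0.5449 0.0283 0.1386] w 0.03017016443694807 F [ 0.0433  0.0777 -0.1228]
shift cm [-0.0547  0.0034 -8.14  ] rot [-0.0001 -0.0009 -0.0002]
```

View pics/w20.png

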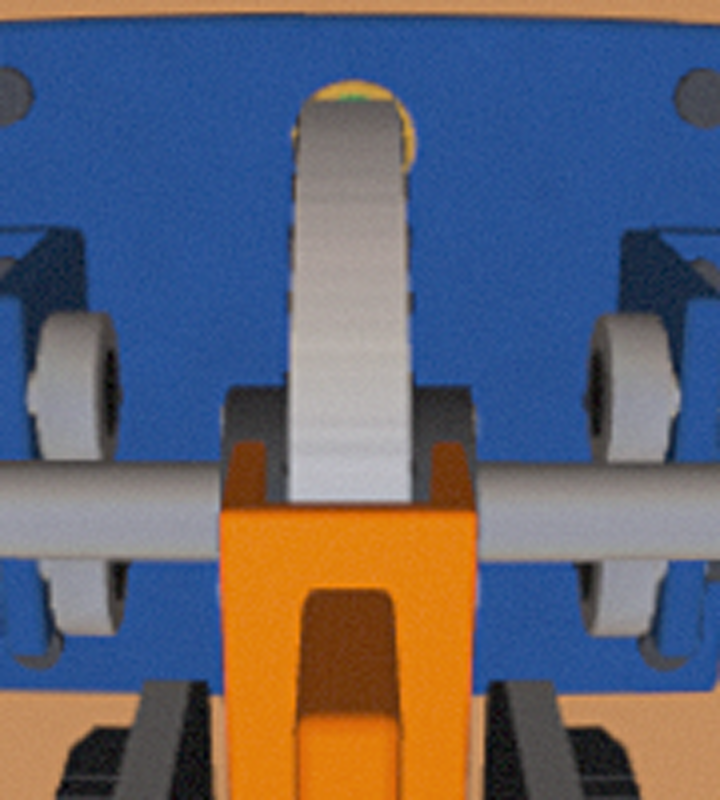

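Released and upright. I go up and let it settle.

```bash
python3 -m handwheel '[{"tx":0,"ty":0,"tz":-1,"ax":0,"ay":0,"az":0,"jaw":3.5},{"tx":0,"ty":0,"tz":-4,"ax":0,"ay":0,"az":0,"jaw":3.5},{"tx":0,"ty":0,"tz":-9,"ax":0,"ay":0,"az":0,"jaw":3.5},{"tx":3,"ty":0,"tz":-14,"ax":0,"ay":0,"az":0,"jaw":3.5},{"tx":8,"ty":3,"tz":-16,"ax":0,"ay":0,"az":0,"jaw":3.5},{"tx":12,"ty":7,"tz":-17,"ax":0,"ay":0,"az":0,"jaw":3.5},{"tx":13,"ty":12,"tz":-17,"ax":0,"ay":0,"az":0,"jaw":3.5},{"tx":13,"ty":16,"tz":-17,"ax":0,"ay":0,"az":0,"jaw":3.5},{"tx":13,"ty":20,"tz":-17,"ax":0,"ay":0,"az":0,"jaw":3.5},{"tx":13,"ty":20,"tz":-17,"ax":0,"ay":0,"az":0,"jaw":3.5},{"tx":13,"ty":20,"tz":-17,"ax":0,"ay":0,"az":0,"jaw":3.5},{"tx":13,"ty":20,"tz":-17,"ax":0,"ay":0,"az":0,"jaw":3.5}]'
python3 - <<'E'
from h import *
s=capture("scene"); crop(s,"pics/s21.png",290,130,390,230,6);cv2.imwrite("pics/s21f.png",s["pixels"])
t=capture("top"); cv2.imwrite("pics/t21.png",t["pixels"])
E
```

```text
t: 21.25
ee_pos: [0.4488, 0.2455, 0.309]
tool_rot: [[-0.987, 0.161, -0.001], [0.161, 0.987, -0.0], [0.001, -0.0, -1.0]]
contact_force: [-0.2, -0.1, -0.0]
gripper_width: 0.035
```

View pics/s21.png

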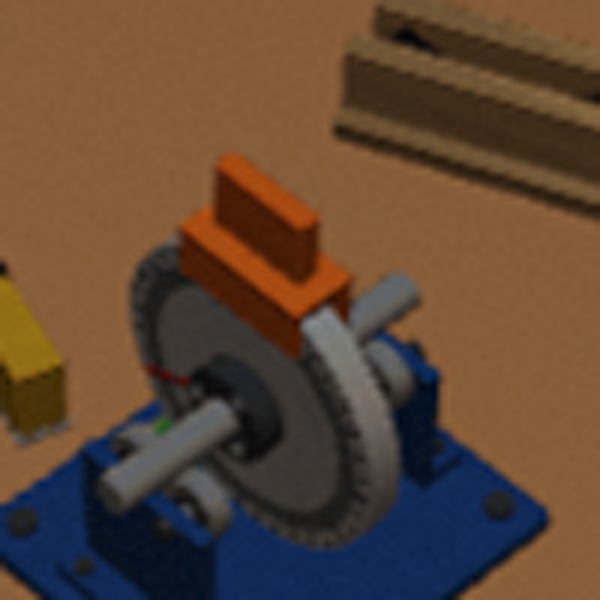

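View pics/t21.png

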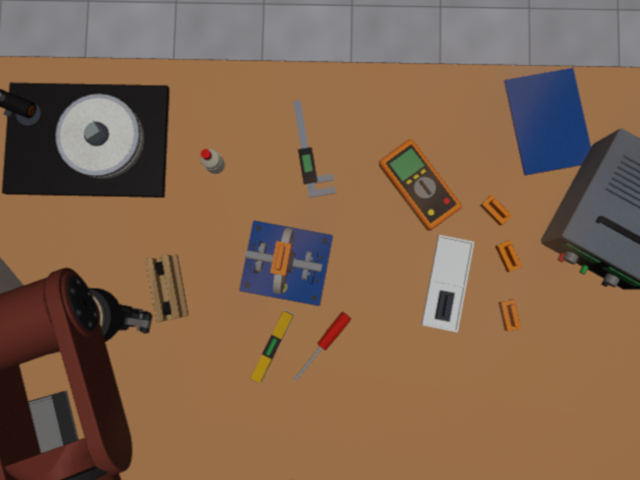

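```bash
python3 -m handwheel '[{"tx":0,"ty":0,"tz":0,"ax":0,"ay":0,"az":0,"jaw":3.5},{"tx":0,"ty":0,"tz":0,"ax":0,"ay":0,"az":0,"jaw":3.5},{"tx":0,"ty":0,"tz":0,"ax":0,"ay":0,"az":0,"jaw":3.5},{"tx":0,"ty":0,"tz":0,"ax":0,"ay":0,"az":0,"jaw":3.5},{"tx":0,"ty":0,"tz":0,"ax":0,"ay":0,"az":0,"jaw":3.5},{"tx":0,"ty":0,"tz":0,"ax":0,"ay":0,"az":0,"jaw":3.5},{"tx":0,"ty":0,"tz":0,"ax":0,"ay":0,"az":0,"jaw":3.5},{"tx":0,"ty":0,"tz":0,"ax":0,"ay":0,"az":0,"jaw":3.5}]'
python3 - <<'E'
from h import *
o=cv2.imread("pics/s21f.png")
s=capture("scene");t=capture("top")
d=cv2.absdiff(o,s["pixels"])[150:260,280:400];print("diff mean/max",d.mean(),d.max(), cv2.absdiff(o,s["pixels"])[350:460,60:180].mean())
def sel(cam,lo,hi):
    X=cloud(cam)[cam["range_z"]>.1]; return X[np.all((X>lo)&(X<hi),1)]
for c in(t,s):
    T=sel(c,[.48,-.06,.183],[.62,.12,.21]);print(len(T),T.mean(0),T[:,2].max(),cv2.minAreaRect((T[:,:2]*1000).astype(np.float32)))
    T=sel(c,[.48,-.06,.187],[.62,.12,.21]);p=np.polyfit(T[:,0],T[:,2],1);print("tilt",p[0])
E
```

```text
t: 22.35
ee_pos: [0.4487, 0.2465, 0.3087]
tool_rot: [[-0.987, 0.16, -0.001], [0.16, 0.987, 0.0], [0.001, -0.0, -1.0]]
contact_force: [-0.6, 0.1, 0.2]
gripper_width: 0.0348
diff mean/max 1.248358585858586 10 1.2245959595959597
150 [0.5486 0.0262 0.1929] 0.19928608230360978 ((548.6080322265625, 26.532012939453125), (10.223079681396484, 43.79298782348633), 79.90448760986328)
tilt -0.019354435265520907
127 [0.5497 0.0241 0.1902] 0.19531678851522044 ((547.7742309570312, 25.572898864746094), (12.020712852478027, 46.825923919677734), 80.32970428466797)
tilt -0.014522965102695583
```

```bash
python3 -c "
from station import *
job_done()"
```

```text
the job is handed in; nothing more can be done
```

I laid the flywheel in both roller nips, let it turn freely until it stood still, and then set the orange weight astride the top of the rim. I handed the job in at about 22 s; no verdict is reported.

**Last checks:**
- **At rest:** two pictures about 1.2 s apart differ only by noise around the stand, and the robot is clear of everything.
- **Weight:** its tab top is at z ≈ 0.193 m (0.190 from the scene camera), the height expected when seated. It stands within about 2 mm of the rim's top point, tilted by about 0.02 rad and square to the disc.
- **Axle:** its top measured 0.098 m when laid down, so the flywheel's centre is at 0.090 m, as wanted.
- **Bystanders:** in the last top view they look where they were at the start; I did not measure them.

**What failed or disagreed:**
- **Finger length:** the real fingertips sit about 35 mm higher than the reported TCP. The first grip therefore closed in the air above the rim, and I corrected the height from the cameras.
- **First grip on the weight:** the pads closed on its 28 mm wide body, so I opened, raised 8 mm and took it by the tab.
- **Heavy side:** I did not measure it. I took it to be straight down because the flywheel had settled: about 6 s after release it looked still, with the red line steady to about 1 pixel over the next 1.6 s.

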